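Pack the specimen transport case and clamp its lid

TASK

Pack every specimen jar and every plain brown carton that stands on the desk into the open transport case, each upright on the case floor and none stacked; then close the lid fully and swing the wire bail up and over centre until it is down tight on top of the lid. Leave the blue beaker that stands among them where it is.

Things in the scene. Friction and masses are not known exactly. Their poses are not given: they have to be found in the camera images.
- case: Grey plastic transport case fixed to the desk, lying lengthwise away from the robot. Origin: centre of its underside. Tray 266 (its x) x 186 (its y) mm outside, 45 high; inside 250 x 170 mm, walls 8 thick, floor 6 mm above the origin. Its x runs along its length, +y towards the lid's hinge, z up. Six of the small items fit as 3 (along x, about 83 apart) by 2 (at y = +-44 mm); the long carton lies along x and takes two such places
- lid (a joint): Opening angle of the white lid, rad: 0 shut, starts open at 1.75 to 1.95 (stop at 2.0), leaning away from the tray. A hollow deep lid, 266 x 186 mm, 52 deep outside, 48 inside, walls 4 thick. Stiff hinge: it stays where it is left and takes about 1 to 5 N at its free edge to move. It is easiest to push it shut from behind and then down on its top
- lid_hinge (a point): A point on the lid's hinge line: middle of the tray's +y rim (case frame x 0, y +93, z 45 mm). Its axes turn with the lid: from here the shut lid reaches 186 mm along -y and 52 mm up along z (its flat outside top)
- lid_edge (a point): Middle of the lid's free (front) wall, outside, half-way up its 52 mm; moves with the lid
- bail (a joint): Angle of the wire bail, rad: 0 open (it sticks out to the case's -y side, 15 degrees above level), 1.31 upright (dead centre), about 2.17 when down on the top of the shut lid (stop at 2.2). A spring drives it away from dead centre both ways: it takes about 3 to 5 N at the bar to raise it from open, and past dead centre it snaps down by itself. The wire cannot pass through the lid, so the lid must be shut first
- bail_bar (a point): Middle of the bail's straight cross bar, a round steel wire 8 mm thick and 284 long, parallel to the case's x. It moves on a circle of 110 mm about the bail's pivot line; it may be pinched from above and turns freely between the fingers
- bail_pivot (a point): Middle of the bail's pivot line, which runs along the case's x (case frame x 0, y -50, z 30 mm); the side legs lie 9 mm outside the case's end walls
- jar_a_c (a point): Centre of a round cream specimen jar with white screw cap, 60 mm diameter, 72 high, standing upright (z up), bottom-heavy. May be absent
- jar_b_c (a point): Centre of a round cream specimen jar with white screw cap, 60 mm diameter, 72 high, standing upright (z up), bottom-heavy. May be absent
- jar_c_c (a point): Centre of a round cream specimen jar with white screw cap, 60 mm diameter, 72 high, standing upright (z up), bottom-heavy. May be absent
- carton_a_c (a point): Centre of a square brown carton, 56 x 56 mm, 72 high, standing upright (z up), bottom-heavy, x and y along its sides. May be absent
- carton_b_c (a point): Centre of a square brown carton, 56 x 56 mm, 72 high, standing upright (z up), bottom-heavy, x and y along its sides. May be absent
- long_carton_c (a point): Centre of a long brown carton, 56 (its x) x 132 (its y) mm, 66 high, lying flat (z up). May be absent
- mug_c (a point): Bystander among the items: centre of a blue ceramic beaker without a handle, 72 mm diameter at the rim, 85 high. Must be left alone
Things that resemble listed ones, but are neither listed nor needed, are in the scene too. Leave any orange look-alike of the part that bears jar_c_c alone. Leave any purple look-alike of the part that bears carton_b_c alone.

How it is judged:
On the way, in this order (a step that is already met when the one before it is completed fails the run):
1. every jar and carton that is present stands upright on the floor of the case, the lid still open (x of jar_a_c in the frame of case between -0.12 and 0.12 m and y of jar_a_c in the frame of case between -0.085 and 0.085 m and z of each of jar_a_c, jar_b_c, jar_c_c, carton_a_c, carton_b_c in the frame of case below 0.048 m and angle between each of jar_a_c, jar_b_c, jar_c_c, carton_a_c, carton_b_c, long_carton_c's own z axis and vertical below 0.12 rad and x of jar_b_c in the frame of case between -0.12 and 0.12 m and y of jar_b_c in the frame of case between -0.085 and 0.085 m and x of jar_c_c in the frame of case between -0.12 and 0.12 m and y of jar_c_c in the frame of case between -0.085 and 0.085 m and x of carton_a_c in the frame of case between -0.12 and 0.12 m and y of carton_a_c in the frame of case between -0.085 and 0.085 m and x of carton_b_c in the frame of case between -0.12 and 0.12 m and y of carton_b_c in the frame of case between -0.085 and 0.085 m and x of long_carton_c in the frame of case between -0.12 and 0.12 m and y of long_carton_c in the frame of case between -0.085 and 0.085 m and z of long_carton_c in the frame of case below 0.045 m and value of joint lid above 0.5 rad), for 0.2 s.
2. the lid is shut, the bail not yet over (value of joint lid below 0.04 rad and value of joint bail below 1.3 rad), for 0.2 s.
3. the bail is over centre and down on the lid (value of joint lid below 0.04 rad and value of joint bail above 2.1 rad), for 0.3 s.
At the end, for the whole second after the job is handed in: Every present jar and carton is inside the case, its base within 6 mm of the case floor and within 0.12 rad of upright; the lid is shut (below 0.04 rad) and the bail is down on it (above 2.1 rad) and at rest (all of step 3 and x of jar_a_c in the frame of case between -0.12 and 0.12 m and y of jar_a_c in the frame of case between -0.085 and 0.085 m and z of each of jar_a_c, jar_b_c, jar_c_c, carton_a_c, carton_b_c in the frame of case below 0.048 m and angle between each of jar_a_c, jar_b_c, jar_c_c, carton_a_c, carton_b_c, long_carton_c's own z axis and vertical below 0.12 rad and x of jar_b_c in the frame of case between -0.12 and 0.12 m and y of jar_b_c in the frame of case between -0.085 and 0.085 m and x of jar_c_c in the frame of case between -0.12 and 0.12 m and y of jar_c_c in the frame of case between -0.085 and 0.085 m and x of carton_a_c in the frame of case between -0.12 and 0.12 m and y of carton_a_c in the frame of case between -0.085 and 0.085 m and x of carton_b_c in the frame of case between -0.12 and 0.12 m and y of carton_b_c in the frame of case between -0.085 and 0.085 m and x of long_carton_c in the frame of case between -0.12 and 0.12 m and y of long_carton_c in the frame of case between -0.085 and 0.085 m and z of long_carton_c in the frame of case below 0.045 m and velocity of joint bail below 0.05 rad/s); the robot touches nothing.
It fails at once if the blue beaker is pushed more than 60 mm or knocked over (distance of mug_c from where it was at the start of the episode above 0.06 m or angle between mug_c's own z axis and vertical above 0.6 rad).
Of jar_a, jar_b, jar_c, carton_a, carton_b, long_carton only 4 to 5 are there at a start; the rules pass over those that are not, and their reading is None.
At some moment in a run one of jar_a, jar_b, jar_c, carton_a, carton_b, long_carton may be knocked a few centimetres aside while the robot is not near it.
It also fails if it takes over 210 s, if anything falls off the work surface, if the arm or the gripper's body presses on something with over 40 N, if the wrist force passes 120 N, or if a joint passes its speed limit or range.

ROBOT

A 7-joint arm with a two-finger parallel gripper is mounted at the origin on the work surface. World frame = base frame: x ahead of the robot, y to its left, z up, the work surface at z = 0. Lengths are in m, angles in rad, forces in N, time in s.
With the tool pointing down it reaches from about 0.425 to 0.925 m from the base axis. Payload 6.8 kg.
Tool frame: the origin (TCP) lies at the very end of the fingers, on their centre line; the grasp point (between the pads) lies 19 mm behind it; z points along the fingers, y is the direction in which the jaws open and shut (so a half turn about z gives the same grasp; the last joint's range is limited). The gripper opens to 85 mm and grips with 20 to 120 N. Pads are 22 mm wide; open, the fingers measure 114 mm over their backs; the gripper's body (76 mm by 85 mm) begins 54 mm behind the grasp point. The pads swing forward as they close: fully open they stand 13 mm farther back than shut.
Start: joints at [-1.344, 0.477, 0.022, 1.555, -0.011, 1.109, -0.083], TCP at [0.222, 0.638, 0.231] pointing down, gripper open.
Joint ranges: [-2.96, 2.96], [-0.34, 2.1], [-1.41, 1.46], [0.24, 2.44], [-1.37, 4.51], [0.17, 1.92], [-2.96, 2.96]. Speed limits (rad/s): [2.39, 2.39, 3.14, 3.14, 3.14, 3.14, 3.14].

INTERFACE

Orientations are given as a unit quaternion [w, x, y, z].
In Python, from station import bot gives the robot as it stands.
- The arm moves only by the tool move_arm, never from a script. Its argument "commands" is text: rows parted by semicolons, each of 7 numbers parted by spaces: the opening, from 0 (shut) to 1 (fully open), then the shift along the tool's x, y, z in cm, then the turn, a rotation vector about the tool's x, y, z in degrees. In form: gripper tx ty tz rx ry rz; .... A call has 1 to 12 rows; each row shifts and turns the commanded pose from where the row before left it, along the tool's axes as they then stand; what a row does not reach is not made up. A row lasts 1/12 s, in which the tool goes at most 41.7 mm and 7.16 degrees, less where a joint would pass 70% of its speed; a pose out of reach is approached as far as the arm can. A call with a gripper value outside its range is refused whole. The fingers move at their own pace and stop on an object; "force" is the grip in N (left out, the last holds). Time passes only in rows, so rows that do not move let the fingers close. It gives the time, the measured TCP pose, the force and the opening at its end, in the units of the state.
- bot.get_obs(): the state, without advancing time (a new reading comes with each control period).
- bot.read_camera(name): name is "side" or "top" or "wrist"; returns a dict with "img" (384x512x3 uint8, red, green, blue), "K" (3x3 intrinsics, pixels), "distortion" ([k1, k2, p1, p2, k3] as OpenCV has them; the pictures are not rectified), "rvec" (rotation vector, rad) and "tvec" (3), from world to camera coordinates, as OpenCV has them; the wrist camera has in their place "hand_eye" (4x4, takes a point from camera to tool coordinates, whose origin is the TCP and whose axes are the flange's). Camera axes: x right, y down, z forward; pixel columns grow to the right and rows downward; lengths in m; the calibration is good to about 2 mm. A picture is of the moment at which its call begins: read the wrist's pose just before it. There is no depth.
- bot.hand_in(): hands the job in, once; it reports no verdict.
The state is a dict: "t": time; "q": joint angles; "joint_vel": joint speeds; "joint_torque": joint torques, N m; "eef_pos": TCP position; "tool_rot": TCP orientation; "contact_force": force on the tool from outside, world axes, zero at the start; "torque": the same for the moment, N m; "gripper_width": opening from 0.0 (shut) to 1.0 (fully open).
Only numpy, scipy, OpenCV 4.12 (cv2) and the standard library are available. Lean on these libraries where they do the work, as an engineer would, in place of code of your own. Each camera call takes 0.05 s, during which the arm holds its last target. There are 200 camera calls.

## Working session

There is one attempt and no reset: what is moved stays moved. The work goes in short steps, Python scripts to look and compute and a tool call to move; the robot and the scene stay as the last step left them, time stands still between calls to the robot, and variables do not carry over. Pictures are saved under pics/ and viewed, about 12 in all and at most 16, crops included, and the job is handed in when it is done.

Besides the shell and the picture viewer there is one more tool, called after "Call:" in YAML: its name, and indented under it one key for each argument. move_arm: Moves the arm, as the interface text tells. Its arguments: {"type":"object","properties":{"commands":{"type":"string"},"force":{"type":"number"}},"required":["commands"]}

```bash
mkdir -p pics; ls; python3 - <<'E'
from station import bot
import cv2,json
o=bot.get_obs(); print({k:(v if not hasattr(v,'tolist') else v.tolist()) for k,v in o.items()})
for n in ("top","side"):
    c=bot.read_camera(n); cv2.imwrite(f"pics/{n}0.png",cv2.resize(c["img"][:,:,::-1],(768,576),interpolation=cv2.INTER_CUBIC))
    print(n,c["K"],c["distortion"],c["rvec"],c["tvec"])
c=bot.read_camera("wrist");print(c["K"],c["distortion"],c["hand_eye"])
E
```

```text
pics
{'t': 0.0, 'q': [-1.344116597239129, 0.47777234115579137, 0.022365822053136176, 1.5564940625484622, -0.01151942796960485, 1.1093008214851277, -0.08309231458536315], 'joint_vel': [0.0009726908961768636, -0.0005998485766737144, 0.0016989236213822802, 0.00013612914447751624, -0.0005179471450526511, -0.0005506268131955159, -0.0005185334609997309], 'joint_torque': [0.00046302282498800196, -59.645787477493286, 1.608290746808052, -28.11901867389679, 0.012541364994831383, 0.009271960880141705, -6.219030410647974e-06], 'eef_pos': [0.22160306974842586, 0.6369366729678353, 0.23032684715452784], 'tool_rot': [-8.850096568265485e-05, 0.16661067205198324, 0.9860223282900932, -0.0009188249830179388], 'contact_force': [-0.07941192019835307, -0.30084178445496623, 0.14726259011011536], 'torque': [-0.026484960138349094, -0.057733997026955454, -0.0048845367482041645], 'gripper_width': 0.9980615651182011}
top [[381.6359421    0.         255.22234292]
 [  0.         381.6359421  192.81017705]
 [  0.           0.           1.        ]] [-0.13165555  0.          0.          0.          0.        ] [ 2.09938584 -2.15488315  0.19499635] [-0.135755    0.5592121   1.28964605]
side [[450.32026393   0.         250.85774096]
 [  0.         450.32026393 197.38112012]
 [  0.           0.           1.        ]] [-0.01241416  0.          0.          0.          0.        ] [ 0.19572442 -2.86923426  1.10751103] [0.51962736 0.20247224 1.04984521]
[[293.80090877   0.         257.07678189]
 [  0.         293.80090877 189.2319367 ]
 [  0.           0.           1.        ]] [-0.00124675  0.          0.          0.          0.        ] [[ 1.69689386e-04 -9.52499181e-01 -3.04541098e-01  7.73653647e-02]
 [ 9.99999672e-01 -7.94438299e-05  8.05669628e-04  8.68409315e-04]
 [-7.91593573e-04 -3.04541135e-01  9.52498856e-01 -1.42164368e-01]
 [ 0.00000000e+00  0.00000000e+00  0.00000000e+00  1.00000000e+00]]
```

View pics/top0.png

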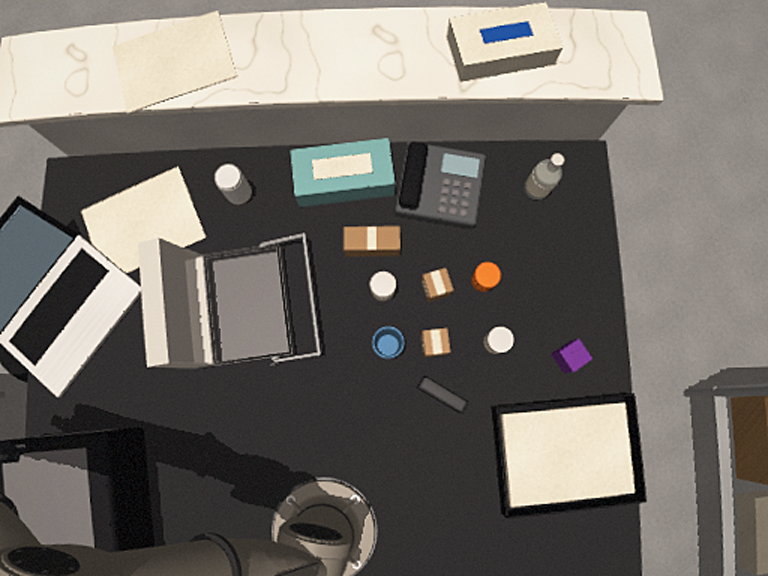

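View pics/side0.png

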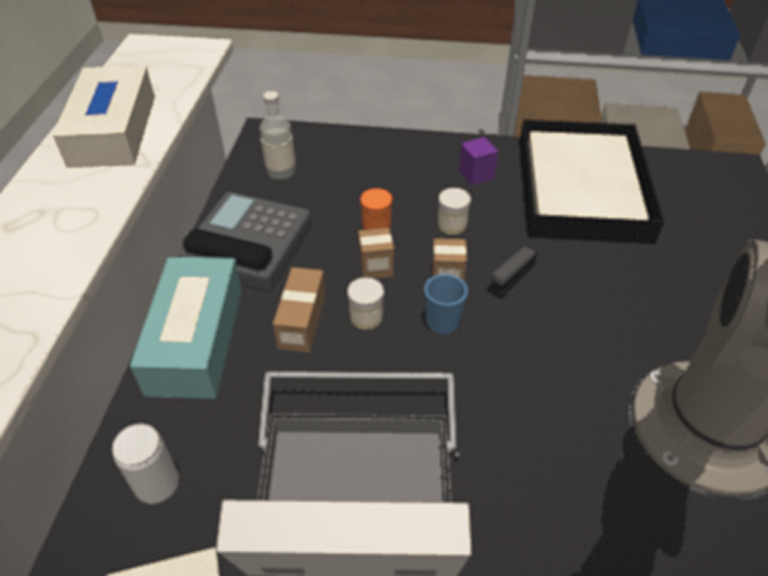

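```bash
cat > h.py <<'E'
import cv2,numpy as np
from station import bot
from scipy.spatial.transform import Rotation as R
def cam(n):
    if n=="wrist":
        o=bot.get_obs()
    c=bot.read_camera(n)
    K=np.array(c["K"]);d=np.array(c["distortion"])
    if n=="wrist":
        w,x,y,z=o["tool_rot"];Rt=R.from_quat([x,y,z,w]).as_matrix()
        H=np.array(c["hand_eye"]);Rw=Rt@H[:3,:3];p=np.array(o["eef_pos"])+Rt@H[:3,3]
        Rc=Rw.T;t=-Rc@p
    else:
        Rc=cv2.Rodrigues(np.array(c["rvec"]))[0];t=np.array(c["tvec"]).ravel()
    return dict(img=np.array(c["img"]),K=K,d=d,R=Rc,t=t,C=-Rc.T@t)
def ray(c,px):
    u=cv2.undistortPoints(np.array(px,float).reshape(-1,1,2),c["K"],c["d"]).reshape(-1,2)
    return np.c_[u,np.ones(len(u))]@c["R"]
def onz(c,px,z):
    r=ray(c,px);return (c["C"]+r*((z-c["C"][2])/r[:,2])[:,None])[:,:2]
def proj(c,P):
    return cv2.projectPoints(np.array(P,float).reshape(-1,1,3),cv2.Rodrigues(c["R"])[0],c["t"],c["K"],c["d"])[0].reshape(-1,2)
def blobs(mask,amin=60,amax=1e9):
    cs,_=cv2.findContours(mask.astype(np.uint8),cv2.RETR_EXTERNAL,cv2.CHAIN_APPROX_NONE)
    return [k for k in cs if amin<cv2.contourArea(k)<amax]
def save(c,name,box=None,s=1.5):
    im=c["img"][:,:,::-1]
    if box: x0,y0,x1,y1=box; im=im[y0:y1,x0:x1]
    cv2.imwrite("pics/"+name,cv2.resize(im,None,fx=s,fy=s,interpolation=cv2.INTER_CUBIC))
E
python3 - <<'E'
from h import *
c=cam("top");print("C",c["C"])
hsv=cv2.cvtColor(c["img"],cv2.COLOR_RGB2HSV)
H,S,V=[hsv[...,i].astype(int) for i in range(3)]
reg=np.zeros(H.shape,bool);reg[140:262,218:362]=1
for nm,m,z in (("white",(S<60)&(V>170),.072),("brown",(H>5)&(H<25)&(S>70)&(V>70),.07),("blue",(H>95)&(H<120)&(S>90)&(V>60),.085)):
    m=m&reg
    if nm=="brown": m=cv2.morphologyEx(m.astype(np.uint8),cv2.MORPH_CLOSE,np.ones((7,7)))
    for k in blobs(m,25):
        w=onz(c,k.reshape(-1,2),z).astype(np.float32)
        M=cv2.moments(k);r=cv2.minAreaRect(w)
        print(nm,cv2.contourArea(k),M["m10"]/M["m00"],M["m01"]/M["m00"],"rect",np.round(r[0],4),np.round(r[1],4),round(r[2],1),"enc",cv2.minEnclosingCircle(w),"bb",w.min(0),w.max(0))
save(c,"case0.png",(85,140,275,260),4)
s=cam("side");save(s,"case0s.png",(130,230,350,384),3)
E
```

```text
C [ 0.31406213 -0.14489709  1.36919843]
white 68.0 290.5882352941176 227.35294117647058 rect [ 0.4289 -0.2676] [0.052  0.0191] 4.9 enc ((0.42877110838890076, -0.2658371925354004), 0.02631322480738163) bb [ 0.40279812 -0.27851248] [ 0.45425475 -0.2561391 ]
white 207.0 333.32930756843797 225.95410628019323 rect [ 0.4293 -0.4135] [0.0558 0.055 ] 88.2 enc ((0.42923736572265625, -0.4146043062210083), 0.0296110138297081) bb [ 0.4014919  -0.44170424] [ 0.45698562 -0.3855318 ]
white 62.0 291.5967741935484 187.81182795698922 rect [ 0.567  -0.2765] [0.0532 0.0177] 15.7 enc ((0.5670846700668335, -0.27644455432891846), 0.027674080803990364) bb [ 0.5404822  -0.29124394] [ 0.5904511  -0.26180425]
white 202.5 254.97366255144033 189.02551440329216 rect [ 0.5651 -0.1498] [0.0555 0.0564] 88.5 enc ((0.5649287104606628, -0.14997746050357819), 0.030033620074391365) bb [ 0.53674287 -0.17779146] [ 0.59350795 -0.12186678]
white 71.5 247.54312354312353 158.25407925407924 rect [ 0.6751 -0.1262] [0.0177 0.0547] 88.7 enc ((0.6753542423248291, -0.12789013981819153), 0.028010934591293335) bb [ 0.6476066  -0.13567
[... 417 characters left out ...]
2395314 -0.31250164] [ 0.60078263 -0.2399652 ]
brown 280.0 323.5982142857143 183.97321428571428 rect [ 0.5772 -0.3893] [0.0617 0.074 ] 42.7 enc ((0.577475368976593, -0.38856056332588196), 0.037973519414663315) bb [ 0.5415995  -0.42367688] [ 0.61279804 -0.35492006]
brown 694.5 247.49268058555313 160.12910967122627 rect [ 0.6699 -0.1264] [0.1309 0.0727] 89.3 enc ((0.6725693941116333, -0.1259753555059433), 0.07232508063316345) bb [ 0.633315   -0.19224726] [ 0.70587784 -0.0606797 ]
blue 337.5 258.398024691358 227.87901234567897 rect [ 0.4286 -0.1581] [0.0708 0.0675] 88.5 enc ((0.42929965257644653, -0.15780141949653625), 0.036824580281972885) bb [ 0.39455357 -0.193626  ] [ 0.46273535 -0.12246968]
```

View pics/case0.png

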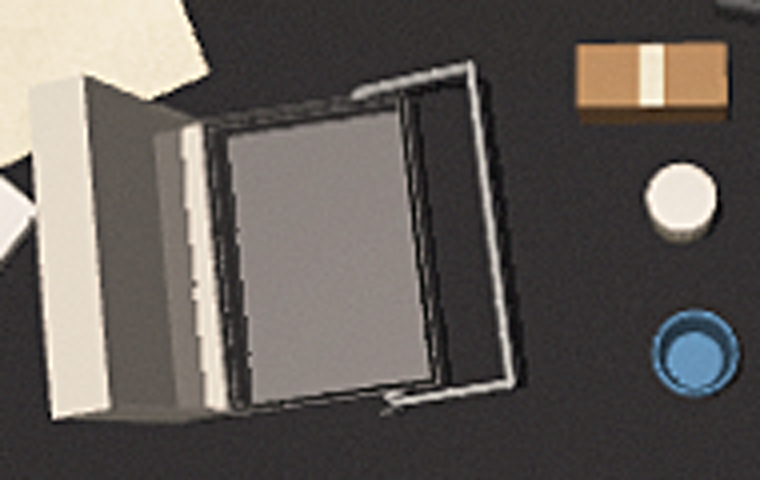

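```bash
python3 - <<'E'
from h import *
c=cam("top")
f=lambda p:np.array(p,float)/4+[85,140]
b=onz(c,f([(470,65),(513,382)]),.0585);print("bar",b,np.linalg.norm(b[0]-b[1]))
d=b[0]-b[1];th=np.arctan2(d[1],d[0]);print("yaw",np.degrees(th))
ex=np.array([np.cos(th),np.sin(th)]);ey=np.array([-ex[1],ex[0]])
o=b.mean(0)+.15625*ey;print("case origin",o)
fl=onz(c,f([(228,132),(395,110),(432,378),(250,404)]),.006)-o
print("floor corners in case",np.c_[fl@ex,fl@ey])
to=lambda x,y,z:np.r_[o+x*ex+y*ey,z]
print("predicted px rim outer",proj(c,[to(x,y,.045) for x,y in((.133,.093),(.133,-.093),(-.133,-.093),(-.133,.093))])*4-[340,560])
s=cam("side")
im=s["img"].copy()
for z,a,bb in((.045,.133,.093),(.045,.125,.085),(.006,.125,.085)):
    p=proj(s,[to(x,y,z) for x,y in((a,bb),(a,-bb),(-a,-bb),(-a,bb))])
    cv2.polylines(im,[np.int32(np.round(p*16))],True,(255,0,0) if z>.04 else (0,255,0),1,cv2.LINE_AA,4)
p=proj(s,[to(.142,-.15625,.0585),to(-.142,-.15625,.0585)]);cv2.line(im,*[tuple(map(int,q)) for q in p],(255,255,0),1)
s["img"]=im;save(s,"case1s.png",(130,230,350,384),3)
E
```

```text
bar [[ 0.69154502  0.0343261 ]
 [ 0.40889991 -0.0023592 ]] 0.28501590665047966
yaw 7.395237810561991
case origin [0.53011103 0.17093374]
floor corners in case [[ 0.13078292  0.08071851]
 [ 0.12671957 -0.07675266]
 [-0.12351294 -0.07964185]
 [-0.12223943  0.08679926]]
predicted px rim outer [[202.15544868 121.80981529]
 [404.02245489  89.93175509]
 [441.32575329 383.23223558]
 [232.12923567 414.70389887]]
```

View pics/case1s.png

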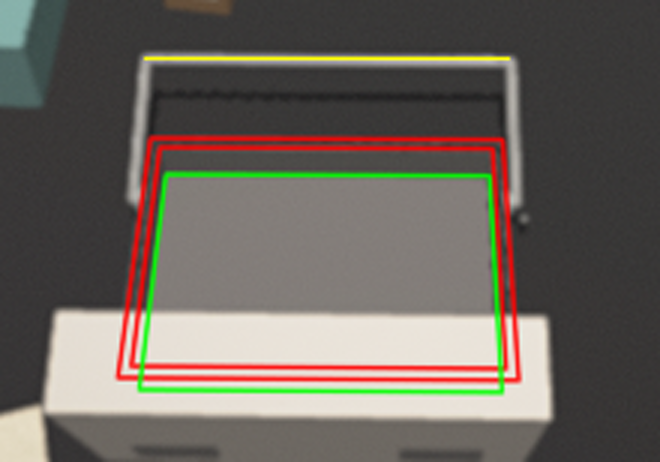

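Call:
move_arm:
  commands: "1 0 0 -1 0 0 7.08; 1 0 0 -1 0 0 7.08; 1 0 0 -1 0 0 7.08; 1 0 0 -1 0 0 7.08; 1 0 0 -1 0 0 7.08; 1 0 0 -1 0 0 7.08; 1 0 0 -1 0 0 7.08; 1 0 0 -1 0 0 7.08; 1 0 0 -1 0 0 7.08; 1 0 0 -1 0 0 7.08"
  force: 40

```text
t: 1.18
eef_pos: [0.2217, 0.6375, 0.3318]
tool_rot: [-0.0, 0.709, 0.705, -0.0]
contact_force: [-0.2, -0.1, -0.4]
gripper_width: 1.003
```

Call:
move_arm:
  commands: "1 -3.4 2.05 0 0 0 0; 1 -3.4 2.05 0 0 0 0; 1 -3.4 2.05 0 0 0 0; 1 -3.4 2.05 0 0 0 0; 1 -3.4 2.05 0 0 0 0; 1 -3.4 2.05 0 0 0 0; 1 -3.4 2.05 0 0 0 0; 1 -3.4 2.05 0 0 0 0; 1 -3.4 2.05 0 0 0 0; 1 -3.4 2.05 0 0 0 0; 1 -3.4 2.05 0 0 0 0"

```text
t: 2.1
eef_pos: [0.448, 0.2617, 0.3316]
tool_rot: [-0.0, 0.707, 0.707, 0.0]
contact_force: [0.2, 1.4, -0.2]
gripper_width: 1.002
```

Call:
move_arm:
  commands: "1 -3.4 2.05 0 0 0 0; 1 -3.4 2.05 0 0 0 0; 1 -3.4 2.05 0 0 0 0; 1 -3.4 2.05 0 0 0 0; 1 -3.4 2.05 0 0 0 0; 1 -3.4 2.05 0 0 0 0; 1 -3.4 2.05 0 0 0 0; 1 -3.4 2.05 0 0 0 0; 1 -3.4 2.05 0 0 0 0; 1 -3.4 2.05 0 0 0 0; 1 -3.4 2.05 0 0 0 0"

```text
t: 3.02
eef_pos: [0.6738, -0.1118, 0.3312]
tool_rot: [-0.0, 0.707, 0.707, 0.0]
contact_force: [-0.3, 0.6, 0.1]
gripper_width: 0.998
```

```bash
cat >> h.py <<'E'
def look():
    c=cam("wrist");hsv=cv2.cvtColor(c["img"],cv2.COLOR_RGB2HSV)
    H,S,V=[hsv[...,i].astype(int) for i in range(3)]
    print("cam",c["C"].round(3))
    for nm,m,z in (("white",(S<60)&(V>150),.072),("brown",(H>5)&(H<25)&(S>70)&(V>110),.072)):
        m=cv2.morphologyEx(m.astype(np.uint8),cv2.MORPH_CLOSE,np.ones((5,5)))
        for k in blobs(m,300,30000):
            k=k.reshape(-1,2)
            w=onz(c,k,z).astype(np.float32);r=cv2.minAreaRect(w)
            edge=(k.min()<2)|(k[:,0].max()>509)|(k[:,1].max()>381)
            print(nm,"px",k.mean(0).round(),"c",np.round(r[0],4),"size",np.round(r[1],4),"ang",round(r[2],1),"EDGE" if edge else "")
    return c
E
python3 - <<'E'
from h import *
c=look();save(c,"w1.png")
E
```

```text
cam [ 0.675 -0.033  0.473]
white px [188. 262.] c [ 0.567  -0.2791] size [0.055  0.0243] ang 15.8 
white px [ 99. 256.] c [ 0.4296 -0.2699] size [0.058  0.0239] ang 4.3 
white px [502. 275.] c [ 1.057  -0.3209] size [0.0475 0.2297] ang 14.8 EDGE
white px [260. 166.] c [ 0.6782 -0.1271] size [0.052  0.0172] ang 0.1 
white px [184. 180.] c [ 0.5676 -0.1487] size [0.0697 0.0557] ang 83.7 
white px [396. 108.] c [ 0.8594 -0.0626] size [0.1226 0.2501] ang 5.9 
white px [152.  46.] c [0.5547 0.0346] size [0.2815 0.0811] ang 0.0 EDGE
brown px [205. 311.] c [ 0.5846 -0.3728] size [0.1113 0.0638] ang 85.6 
brown px [104. 267.] c [ 0.4333 -0.2892] size [0.062  0.0284] ang 13.7 
brown px [191. 256.] c [ 0.5695 -0.2663] size [0.0591 0.0945] ang 4.1 
brown px [103. 236.] c [ 0.4382 -0.2359] size [0.0535 0.0762] ang 85.1 
brown px [259. 190.] c [ 0.6782 -0.1628] size [0.055  0.0543] ang 0.1 
brown px [260. 137.] c [ 0.6787 -0.0887] size [0.059  0.0595] ang 0.1
```

View pics/w1.png

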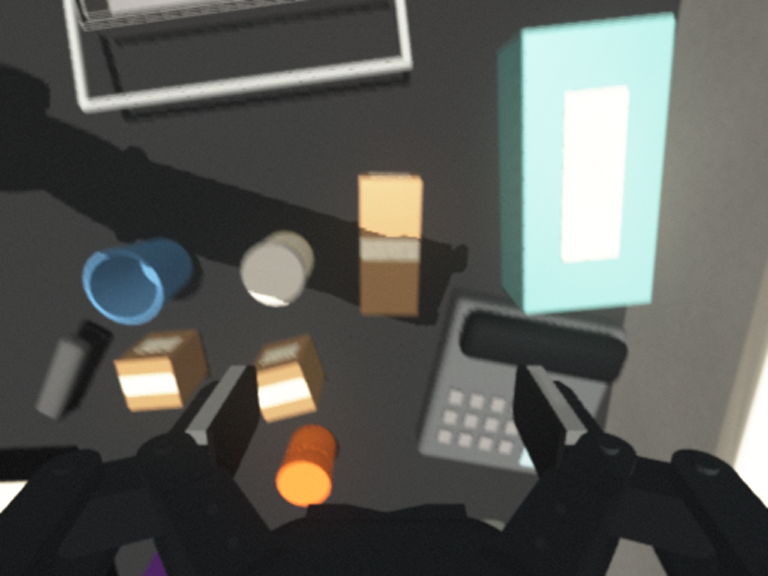

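Call:
move_arm:
  commands: "1 -1.5 0.4 2 0 0 0; 1 0 0 4 0 0 0; 1 0 0 4 0 0 0; 1 0 0 4 0 0 0; 1 0 0 4 0 0 0; 1 0 0 4 0 0 0; 1 0 0 3.5 0 0 0; 1 0 0 2.2 0 0 0; 1 0 0 1 0 0 0; 1 0 0 0 0 0 0"
  force: 50

```text
t: 3.9
eef_pos: [0.6754, -0.1247, 0.0417]
tool_rot: [-0.002, 0.707, 0.707, -0.001]
contact_force: [0.4, 0.6, 1.0]
gripper_width: 1.001
```

Call:
move_arm:
  commands: "0.3 0 0 0 0 0 0; 0.3 0 0 0 0 0 0; 0.3 0 0 0 0 0 0; 0.3 0 0 0 0 0 0; 0.3 0 0 0 0 0 0; 0.3 0 0 0 0 0 0; 0.3 0 0 0 0 0 0; 0.3 0 0 -1 0 0 0; 0.3 0 0 -2 0 0 0; 0.3 0 0 -4 0 0 0; 0.3 0 0 -4 0 0 0; 0.3 0 0 -4 0 0 0"

```text
t: 4.9
eef_pos: [0.6764, -0.1253, 0.1965]
tool_rot: [-0.0, 0.707, 0.707, -0.0]
contact_force: [0.5, 0.1, -1.5]
gripper_width: 0.645
```

Call:
move_arm:
  commands: "0.3 0 0 0 0 0 6.9; 0.3 0 0 0 0 0 6.9; 0.3 0 0 0 0 0 6.9; 0.3 0 0 0 0 0 6.9; 0.3 0 0 0 0 0 6.9; 0.3 0 0 0 0 0 6.9; 0.3 0 0 0 0 0 6.9; 0.3 0 0 0 0 0 6.9; 0.3 0 0 0 0 0 6.9; 0.3 0 0 0 0 0 6.9; 0.3 0 0 0 0 0 6.9; 0.3 0 0 0 0 0 6.9"

```text
t: 5.9
eef_pos: [0.6769, -0.1249, 0.1952]
tool_rot: [-0.0, 0.998, 0.06, 0.0]
contact_force: [0.0, 0.0, -2.8]
gripper_width: 0.642
```

Call:
move_arm:
  commands: "0.3 -0.7 -3.94 0 0 0 0; 0.3 -0.7 -3.94 0 0 0 0; 0.3 -0.7 -3.94 0 0 0 0; 0.3 -0.7 -3.94 0 0 0 0; 0.3 -0.7 -3.94 0 0 0 0; 0.3 -0.7 -3.94 0 0 0 0; 0.3 -0.7 -3.94 0 0 0 0; 0.3 -0.7 -3.94 0 0 0 0; 0.3 -0.7 -3.94 0 0 0 0; 0.3 0 0 0 0 0 0; 0.3 0 0 0 0 0 0"

```text
t: 6.82
eef_pos: [0.5687, 0.2227, 0.1944]
tool_rot: [-0.001, 0.998, 0.066, -0.0]
contact_force: [0.5, -1.3, -1.5]
gripper_width: 0.641
```

```bash
python3 - <<'E'
from h import *
o=bot.get_obs();w,x,y,z=o["tool_rot"];m=R.from_quat([x,y,z,w]).as_matrix();print(o["eef_pos"],m.round(3))
c=look();save(c,"w2.png")
E
```

```text
[0.568663   0.22271042 0.19440506] [[ 0.991  0.133 -0.001]
 [ 0.133 -0.991  0.001]
 [-0.001 -0.002 -1.   ]]
cam [0.647 0.233 0.337]
white px [259. 100.] c [0.6399 0.2278] size [0.0175 0.0631] ang 7.6 
white px [194. 155.] c [0.5779 0.2797] size [0.1389 0.0181] ang 4.7 
white px [445. 145.] c [0.57   0.0837] size [0.2294 0.1173] ang 7.7 
white px [ 54. 133.] c [0.5273 0.4348] size [0.149 0.459] ang 66.1 EDGE
brown px [207. 312.] c [0.413  0.2559] size [0.0653 0.016 ] ang 5.9 
brown px [247. 159.] c [0.5692 0.2229] size [0.1084 0.1206] ang 7.6
```

View pics/w2.png

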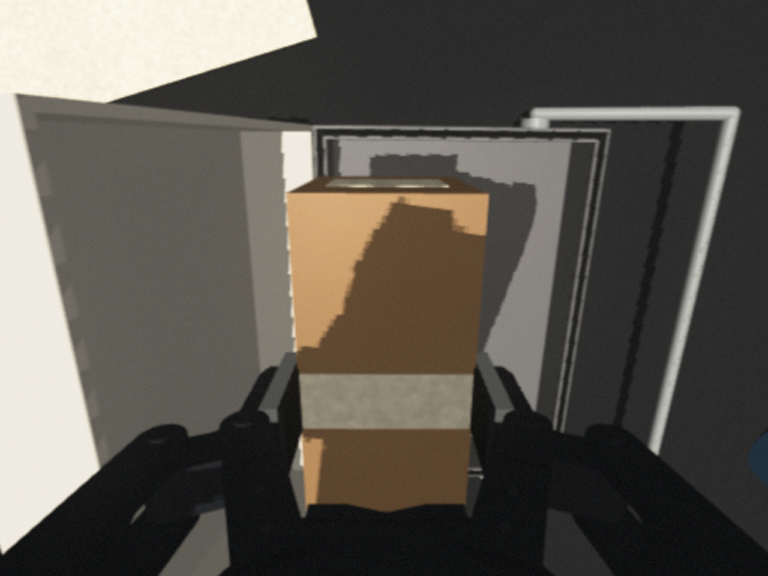

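```bash
python3 - <<'E'
from h import *
c=cam("wrist")
o=np.array([.530,.171]);th=np.radians(7.4);ex=np.array([np.cos(th),np.sin(th)]);ey=np.array([-ex[1],ex[0]])
for p,z in (((608,130),.045),((316,128),.045),((558,470),.045),((738,112),.0585)):
    w=onz(c,[np.array(p)/1.5],z)[0];print(w,((w-o)@ex).round(4),((w-o)@ey).round(4))
E
```

```text
[0.67330805 0.09372758] 0.1322 -0.0951
[0.65097476 0.27498429] 0.1334 0.0875
[0.41712688 0.06096512] -0.1261 -0.0946
[0.69177835 0.02683388] 0.1419 -0.1638
```

Call:
move_arm:
  commands: "0.3 0 0.7 2 0 0 0; 0.3 0 0 3.5 0 0 0; 0.3 0 0 3.5 0 0 0; 0.3 0 0 2.5 0 0 0; 0.3 0 0 1.7 0 0 0; 0.3 0 0 0.8 0 0 0; 0.3 0 0 0.3 0 0 0; 0.3 0 0 0 0 0 0; 0.3 0 0 0 0 0 0"

```text
t: 7.67
eef_pos: [0.5721, 0.21, 0.0527]
tool_rot: [-0.0, 0.998, 0.062, 0.001]
contact_force: [0.4, 0.1, -1.4]
gripper_width: 0.643
```

Call:
move_arm:
  commands: "0.3 0 0 0.15 0 0 0; 0.3 0 0 0.15 0 0 0; 0.3 0 0 0 0 0 0; 0.3 0 0 0 0 0 0"

```text
t: 8.0
eef_pos: [0.5721, 0.2102, 0.0524]
tool_rot: [-0.001, 0.998, 0.062, 0.001]
contact_force: [-10.8, -0.4, 31.1]
gripper_width: 0.64
```

Call:
move_arm:
  commands: "0.3 0 0 -0.3 0 0 0; 0.8 0 0 0 0 0 0; 0.8 0 0 0 0 0 0; 0.8 0 0 0 0 0 0; 0.8 0 0 0 0 0 0; 0.8 0 0 -2 0 0 0; 0.8 0 0 -4 0 0 0; 0.8 0 0 -4 0 0 0; 0.8 0 0 -4 0 0 0; 0.8 0 0 -4 0 0 0; 1 0 0 -3 0 0 0; 1 0 0 0 0 0 0"

```text
t: 9.0
eef_pos: [0.5742, 0.2114, 0.2675]
tool_rot: [-0.001, 0.998, 0.063, 0.005]
contact_force: [-0.3, 0.6, -0.2]
gripper_width: 1.001
```

```bash
python3 - <<'E'
from h import *
c=cam("wrist");save(c,"w3.png");print(c["C"])
E
```

```text
[0.65143189 0.22124216 0.41037733]
```

View pics/w3.png

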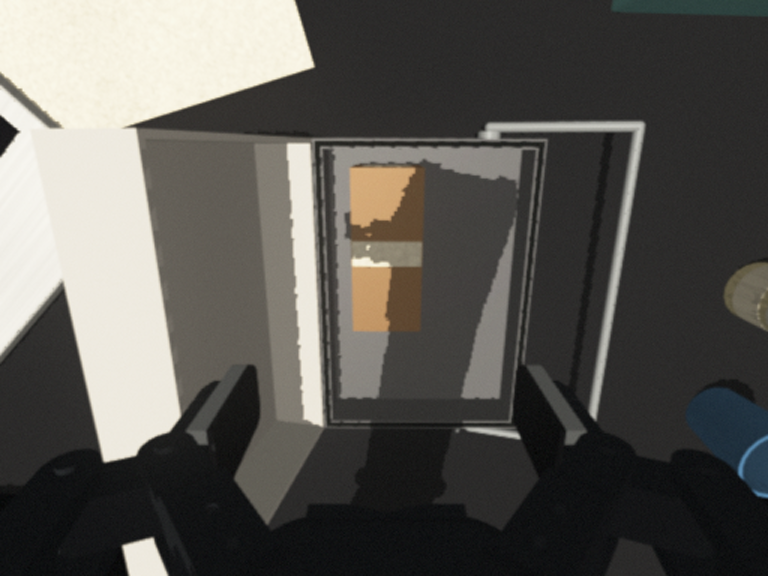

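```bash
cat >> h.py <<'E'
def top():
    c=cam("top");hsv=cv2.cvtColor(c["img"],cv2.COLOR_RGB2HSV)
    H,S,V=[hsv[...,i].astype(int) for i in range(3)]
    reg=np.zeros(H.shape,bool);reg[140:262,218:362]=1
    for nm,m,z in (("white",(S<60)&(V>120),.072),("blue",(H>95)&(H<120)&(S>90)&(V>60),.085)):
        for k in blobs(m&reg,25):
            w=onz(c,k.reshape(-1,2),z).astype(np.float32);r=cv2.minAreaRect(w)
            print(nm,"rect",np.round(r[0],4),np.round(r[1],4),round(r[2],1))
    return c
E
python3 - <<'E'
from h import *
c=cam("wrist")
o=np.array([.530,.168]);th=np.radians(7.4);ex=np.array([np.cos(th),np.sin(th)]);ey=np.array([-ex[1],ex[0]])
for p,z in [((312,140),.045),((547,140),.045),((513,424),.045),((328,430),.045)]+[(q,.072) for q in ((350,167),(423,167),(420,331),(352,331))]:
    w=onz(c,[np.array(p)/1.5],z)[0];print(((w-o)@ex).round(4),((w-o)@ey).round(4))
top()
E
```

```text
0.1305 0.0962
0.13 -0.0872
-0.1281 -0.0823
-0.1346 0.0949
0.1112 0.0649
0.1111 0.0112
-0.0197 0.0107
-0.0196 0.0668
white rect [ 0.4304 -0.2675] [0.0542 0.0191] 4.9
white rect [ 0.457  -0.4138] [0.0597 0.0591] 21.1
white rect [ 0.5671 -0.277 ] [0.0532 0.0188] 15.8
white rect [ 0.5652 -0.1498] [0.0595 0.0593] 43.2
blue rect [ 0.4286 -0.1581] [0.0708 0.0675] 88.5
```

Call:
move_arm:
  commands: "1 -0.61 3.97 0 0 0 0; 1 -0.61 3.97 0 0 0 0; 1 -0.61 3.97 0 0 0 0; 1 -0.61 3.97 0 0 0 0; 1 -0.61 3.97 0 0 0 0; 1 -0.61 3.97 0 0 0 0; 1 -0.61 3.97 0 0 0 0; 1 -0.61 3.97 0 0 0 0; 1 -0.61 3.97 0 0 0 0; 1 0 0 4 0 0 0; 1 0 0 4 0 0 0; 1 0 0 0 0 0 0"

```text
t: 10.15
eef_pos: [0.556, -0.1482, 0.1735]
tool_rot: [-0.002, 0.998, 0.062, -0.006]
contact_force: [-1.3, 1.0, -0.7]
gripper_width: 1.002
```

Call:
move_arm:
  commands: "1 0 0 0 0 0 0; 1 0 0 0 0 0 0; 1 0 0 0 0 0 0"

```text
t: 10.4
eef_pos: [0.5624, -0.1498, 0.183]
tool_rot: [0.0, 0.998, 0.063, 0.001]
contact_force: [-0.4, 0.1, 0.3]
gripper_width: 1.003
```

```bash
python3 - <<'E'
from h import *
c=look()
E
```

```text
cam [ 0.641 -0.139  0.325]
white px [347. 320.] c [ 0.4279 -0.2654] size [0.0558 0.0185] ang 4.7 
white px [474. 291.] c [ 0.4764 -0.3907] size [0.12   0.0487] ang 63.7 EDGE
white px [372. 270.] c [ 0.4934 -0.2737] size [0.067  0.0151] ang 35.2 
white px [395. 201.] c [ 0.5642 -0.2766] size [0.0571 0.022 ] ang 16.1 
white px [258. 180.] c [ 0.5679 -0.1477] size [0.0653 0.0592] ang 37.1 
white px [ 24. 215.] c [0.5207 0.0363] size [0.0923 0.2039] ang 82.4 EDGE
white px [475.  10.] c [ 0.7274 -0.2944] size [0.0747 0.0208] ang 78.8 EDGE
white px [ 66. 128.] c [0.5568 0.0265] size [0.2615 0.0403] ang 7.2 EDGE
brown px [329. 300.] c [ 0.447  -0.2396] size [0.0994 0.0402] ang 5.1 
brown px [483. 191.] c [ 0.5886 -0.3603] size [0.0897 0.0525] ang 67.9 EDGE
brown px [390. 193.] c [ 0.5706 -0.2656] size [0.0748 0.0753] ang 15.9
```

Call:
move_arm:
  commands: "1 0.3 0 3.5 0 0 0; 1 0 0 3.5 0 0 0; 1 0 0 3.5 0 0 0; 1 0 0 2.2 0 0 0; 1 0 0 1 0 0 0; 1 0 0 0 0 0 0; 1 0 0 0 0 0 0; 1 0 0 0 0 0 0"

```text
t: 11.12
eef_pos: [0.5658, -0.1499, 0.0464]
tool_rot: [0.0, 0.998, 0.063, 0.002]
contact_force: [0.6, -0.1, -0.4]
gripper_width: 1.002
```

Call:
move_arm:
  commands: "0.3 0 0 0 0 0 0; 0.3 0 0 0 0 0 0; 0.3 0 0 0 0 0 0; 0.3 0 0 0 0 0 0; 0.3 0 0 0 0 0 0; 0.3 0 0 0 0 0 0; 0.3 0 0 -1 0 0 0; 0.3 0 0 -2.5 0 0 0; 0.3 0 0 -4 0 0 0; 0.3 0 0 -4 0 0 0; 0.3 0 0 -2.5 0 0 0; 0.3 0 0 0 0 0 0"

```text
t: 12.12
eef_pos: [0.5668, -0.1511, 0.1902]
tool_rot: [0.001, 0.998, 0.063, 0.004]
contact_force: [0.6, -0.1, -1.2]
gripper_width: 0.683
```

Call:
move_arm:
  commands: "0.3 1.27 -3.93 0 0 0 0; 0.3 1.27 -3.93 0 0 0 0; 0.3 1.27 -3.93 0 0 0 0; 0.3 1.27 -3.93 0 0 0 0; 0.3 1.27 -3.93 0 0 0 0; 0.3 1.27 -3.93 0 0 0 0; 0.3 1.27 -3.93 0 0 0 0; 0.3 0 0 0 0 0 0; 0.3 0 0 0 0 0 0; 0.3 0 0 0 0 0 0; 0.3 0 0 0 0 0 0"

```text
t: 13.03
eef_pos: [0.6173, 0.1329, 0.1842]
tool_rot: [0.0, 0.998, 0.062, -0.0]
contact_force: [-1.0, -1.1, -2.1]
gripper_width: 0.685
```

Call:
move_arm:
  commands: "0.3 0 0 3 0 0 0; 0.3 0 0 3.5 0 0 0; 0.3 0 0 3.5 0 0 0; 0.3 0 0 2 0 0 0; 0.3 0 0 1 0 0 0; 0.3 0 0 0 0 0 0; 0.3 0 0 0 0 0 0; 0.3 0 0 0 0 0 0"

```text
t: 13.7
eef_pos: [0.6187, 0.1339, 0.0554]
tool_rot: [-0.0, 0.998, 0.062, 0.001]
contact_force: [-0.1, 0.7, -1.3]
gripper_width: 0.687
```

Call:
move_arm:
  commands: "0.3 0 0 0.2 0 0 0; 0.3 0 0 0 0 0 0; 0.82 0 0 0 0 0 0; 0.82 0 0 0 0 0 0; 0.82 0 0 0 0 0 0; 0.82 0 0 0 0 0 0; 0.82 0 0 -1 0 0 0; 0.82 0 0 -3 0 0 0; 0.82 0 0 -4 0 0 0; 0.82 0 0 -4 0 0 0; 1 0 0 -2 0 0 0; 1 0 0 0 0 0 0"

```text
t: 14.7
eef_pos: [0.6209, 0.1341, 0.1985]
tool_rot: [-0.001, 0.998, 0.063, 0.004]
contact_force: [0.1, 0.4, 0.2]
gripper_width: 1.001
```

```bash
python3 - <<'E'
from h import *
top()
E
```

```text
white rect [ 0.4304 -0.2675] [0.055  0.0191] 4.9
white rect [ 0.4551 -0.4134] [0.0593 0.0587] 88.4
white rect [ 0.5673 -0.277 ] [0.0535 0.0188] 15.8
blue rect [ 0.4286 -0.1581] [0.0708 0.0675] 88.5
```

Call:
move_arm:
  commands: "1 -1.06 3.98 0 0 0 0; 1 -1.06 3.98 0 0 0 0; 1 -1.06 3.98 0 0 0 0; 1 -1.06 3.98 0 0 0 0; 1 -1.06 3.98 0 0 0 0; 1 -1.06 3.98 0 0 0 0; 1 -1.06 3.98 0 0 0 0; 1 -1.06 3.98 0 0 0 0; 1 -1.06 3.98 0 0 0 0; 1 -1.06 3.98 0 0 0 0; 1 0 0 0 0 0 -4.2; 1 0 0 0 0 0 -4.2"

```text
t: 15.75
eef_pos: [0.5602, -0.2772, 0.1917]
tool_rot: [0.0, 0.991, 0.134, -0.001]
contact_force: [0.1, 1.3, -0.5]
gripper_width: 0.994
```

Call:
move_arm:
  commands: "1 0 0 1 0 0 0; 1 0 0 1 0 0 0; 1 0 0 0 0 0 0; 1 0 0 0 0 0 0"

```text
t: 16.08
eef_pos: [0.5622, -0.2721, 0.1707]
tool_rot: [-0.001, 0.991, 0.136, -0.001]
contact_force: [0.4, 0.8, 0.1]
gripper_width: 1.001
```

```bash
python3 - <<'E'
from h import *
o=bot.get_obs();w,x,y,z=o["tool_rot"];m=R.from_quat([x,y,z,w]).as_matrix();print(np.degrees(np.arctan2(m[1,0],m[0,0])))
c=look()
E
```

```text
15.602918297582255
cam [ 0.639 -0.251  0.313]
white px [217. 310.] c [ 0.4298 -0.2672] size [0.0614 0.0595] ang 4.3 
white px [339. 300.] c [ 0.4731 -0.3824] size [0.0897 0.0259] ang 33.5 
white px [143. 269.] c [ 0.4587 -0.1872] size [0.0153 0.0671] ang 77.0 
white px [264. 189.] c [ 0.5644 -0.2771] size [0.0553 0.0208] ang 15.3 
white px [403. 220.] c [ 0.5644 -0.3952] size [0.0947 0.1256] ang 68.8 
white px [400.  14.] c [ 0.7124 -0.3337] size [0.0311 0.084 ] ang 15.6 EDGE
brown px [226. 273.] c [ 0.4769 -0.2655] size [0.057  0.0472] ang 89.3 
brown px [391. 198.] c [ 0.5869 -0.3844] size [0.0914 0.0625] ang 61.4 
brown px [264. 181.] c [ 0.5703 -0.2753] size [0.0678 0.057 ] ang 15.7
```

Call:
move_arm:
  commands: "1 0.2 0.5 3 0 0 0; 1 0 0 3.5 0 0 0; 1 0 0 3 0 0 0; 1 0 0 2 0 0 0; 1 0 0 0.9 0 0 0; 1 0 0 0 0 0 0; 1 0 0 0 0 0 0; 1 0 0 0 0 0 0"

```text
t: 16.8
eef_pos: [0.567, -0.2785, 0.05]
tool_rot: [0.001, 0.991, 0.136, 0.001]
contact_force: [-0.0, -0.2, -0.0]
gripper_width: 1.001
```

Call:
move_arm:
  commands: "0.3 0 0 0 0 0 0; 0.3 0 0 0 0 0 0; 0.3 0 0 0 0 0 0; 0.3 0 0 0 0 0 0; 0.3 0 0 0 0 0 0; 0.3 0 0 0 0 0 0; 0.3 0 0 -1 0 0 0; 0.3 0 0 -2.5 0 0 0; 0.3 0 0 -4 0 0 0; 0.3 0 0 -4 0 0 4.2; 0.3 0 0 -2.5 0 0 4.2; 0.3 0 0 0 0 0 0"

```text
t: 17.8
eef_pos: [0.5683, -0.2801, 0.1948]
tool_rot: [0.002, 0.998, 0.061, 0.004]
contact_force: [0.5, -1.0, -1.7]
gripper_width: 0.641
```

Call:
move_arm:
  commands: "0.3 0.2 -4.03 0 0 0 0; 0.3 0.2 -4.03 0 0 0 0; 0.3 0.2 -4.03 0 0 0 0; 0.3 0.2 -4.03 0 0 0 0; 0.3 0.2 -4.03 0 0 0 0; 0.3 0.2 -4.03 0 0 0 0; 0.3 0.2 -4.03 0 0 0 0; 0.3 0.2 -4.03 0 0 0 0; 0.3 0.2 -4.03 0 0 0 0; 0.3 0.2 -4.03 0 0 0 0; 0.3 0 0 0 0 0 0; 0.3 0 0 0 0 0 0"

```text
t: 18.8
eef_pos: [0.5344, 0.1279, 0.1877]
tool_rot: [-0.0, 0.998, 0.066, -0.001]
contact_force: [-0.1, -1.1, -1.1]
gripper_width: 0.647
```

Call:
move_arm:
  commands: "0.3 0 0 0 0 0 0; 0.3 0 0 0 0 0 0; 0.3 0 0 2 0 0 0; 0.3 0 0 3 0 0 0; 0.3 0 0 0 0 0 0; 0.3 0 0 0 0 0 0; 0.3 0 0 0 0 0 0"

```text
t: 19.38
eef_pos: [0.5359, 0.1232, 0.1394]
tool_rot: [0.0, 0.998, 0.062, 0.0]
contact_force: [1.1, -0.2, -2.1]
gripper_width: 0.642
```

```bash
python3 - <<'E'
from h import *
o=bot.get_obs();w,x,y,z=o["tool_rot"];m=R.from_quat([x,y,z,w]).as_matrix();print(np.degrees(np.arctan2(m[1,0],m[0,0])))
c=cam("wrist");save(c,"w4.png");print(c["C"])
E
```

```text
7.085492555165193
[0.61428795 0.1334498  0.28168512]
```

View pics/w4.png

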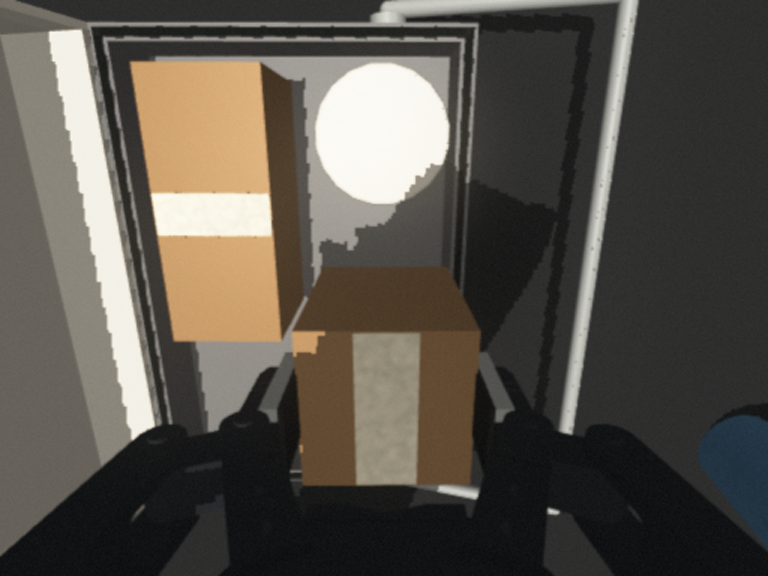

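Call:
move_arm:
  commands: "0.3 0 0 3 0 0 0; 0.3 0 0 3 0 0 0; 0.3 0 0 1.6 0 0 0; 0.3 0 0 0.5 0 0 0; 0.3 0 0 0 0 0 0; 0.3 0 0 0 0 0 0; 0.3 0 0 0 0 0 0"

```text
t: 20.02
eef_pos: [0.5365, 0.1246, 0.059]
tool_rot: [-0.0, 0.998, 0.063, 0.001]
contact_force: [0.0, -0.2, -1.7]
gripper_width: 0.644
```

Call:
move_arm:
  commands: "0.3 0 0 0.2 0 0 0; 0.3 0 0 0 0 0 0; 0.78 0 0 0 0 0 0; 0.78 0 0 0 0 0 0; 0.78 0 0 0 0 0 0; 0.78 0 0 0 0 0 0; 0.78 0 0 -1 0 0 0; 0.78 0 0 -3 0 0 0; 0.78 0 0 -4 0 0 0; 0.78 0 0 -4 0 0 0; 1 0 0 -2 0 0 0; 1 0 0 0 0 0 0"

```text
t: 21.02
eef_pos: [0.538, 0.1243, 0.2004]
tool_rot: [-0.001, 0.998, 0.063, 0.004]
contact_force: [0.6, -0.4, -0.2]
gripper_width: 1.002
```

```bash
python3 - <<'E'
from h import *
top()
E
```

```text
white rect [ 0.4304 -0.2675] [0.055  0.0191] 4.9
white rect [ 0.4551 -0.4134] [0.0593 0.0587] 88.4
blue rect [ 0.4286 -0.158 ] [0.0708 0.0675] 88.5
```

Call:
move_arm:
  commands: "0.9 -1.56 3.75 0 0 0 0; 0.9 -1.56 3.75 0 0 0 0; 0.9 -1.56 3.75 0 0 0 0; 0.9 -1.56 3.75 0 0 0 0; 0.9 -1.56 3.75 0 0 0 0; 0.9 -1.56 3.75 0 0 0 0; 0.9 -1.56 3.75 0 0 0 0; 0.9 -1.56 3.75 0 0 0 0; 0.9 -1.56 3.75 0 0 0 0; 0.9 -1.56 3.75 0 0 0 0; 0.9 0 0 0 0 0 2.5; 0.9 0 0 0 0 0 0"

```text
t: 22.07
eef_pos: [0.4249, -0.2702, 0.1949]
tool_rot: [0.0, 0.999, 0.036, -0.001]
contact_force: [0.6, 0.2, -0.4]
gripper_width: 0.902
```

Call:
move_arm:
  commands: "0.9 0 0 1.5 0 0 0; 0.9 0 0 1.5 0 0 0; 0.9 0 0 0 0 0 0; 0.9 0 0 0 0 0 0; 0.9 0 0 0 0 0 0"

```text
t: 22.48
eef_pos: [0.4279, -0.2664, 0.1655]
tool_rot: [-0.0, 0.999, 0.042, -0.0]
contact_force: [-0.3, 0.1, -0.1]
gripper_width: 0.9
```

```bash
python3 - <<'E'
from h import *
o=bot.get_obs();w,x,y,z=o["tool_rot"];m=R.from_quat([x,y,z,w]).as_matrix();print(o["eef_pos"],np.degrees(np.arctan2(m[1,0],m[0,0])))
c=look();save(c,"w5.png")
E
```

```text
[ 0.42786358 -0.26636724  0.16549412] 4.818143183288171
cam [ 0.507 -0.259  0.308]
white px [408. 371.] c [ 0.2509 -0.4446] size [0.045  0.0494] ang 4.8 EDGE
white px [259. 192.] c [ 0.4282 -0.2677] size [0.0536 0.0194] ang 4.3 
white px [427. 167.] c [ 0.4581 -0.4021] size [0.084  0.0598] ang 85.5 
brown px [259. 186.] c [ 0.4339 -0.2669] size [0.0667 0.056 ] ang 4.9 
brown px [438.  24.] c [ 0.562  -0.3833] size [0.0372 0.0836] ang 4.9 EDGE
```

Call:
move_arm:
  commands: "0.9 0.1 0.1 3 0 0 0; 0.9 0 0 3.5 0 0 0; 0.9 0 0 3 0 0 0; 0.9 0 0 1.5 0 0 0; 0.9 0 0 0.7 0 0 0; 0.9 0 0 0 0 0 0; 0.9 0 0 0 0 0 0; 0.9 0 0 0 0 0 0"

```text
t: 23.2
eef_pos: [0.4297, -0.2685, 0.0496]
tool_rot: [0.001, 0.999, 0.041, 0.001]
contact_force: [-0.3, -0.3, -0.0]
gripper_width: 0.902
```

Call:
move_arm:
  commands: "0.3 0 0 0 0 0 0; 0.3 0 0 0 0 0 0; 0.3 0 0 0 0 0 0; 0.3 0 0 0 0 0 0; 0.3 0 0 0 0 0 0; 0.3 0 0 0 0 0 0; 0.3 0 0 -1 0 0 0; 0.3 0 0 -2.5 0 0 0; 0.3 0 0 -4 0 0 0; 0.3 0 0 -4 0 0 0; 0.3 0 0 -2.5 0 0 -2.5; 0.3 0 0 0 0 0 0"

```text
t: 24.2
eef_pos: [0.4308, -0.2701, 0.1934]
tool_rot: [0.002, 0.998, 0.063, 0.004]
contact_force: [0.6, 0.0, -1.3]
gripper_width: 0.639
```

Call:
move_arm:
  commands: "0.3 1.6 -3.8 0 0 0 0; 0.3 1.6 -3.8 0 0 0 0; 0.3 1.6 -3.8 0 0 0 0; 0.3 1.6 -3.8 0 0 0 0; 0.3 1.6 -3.8 0 0 0 0; 0.3 1.6 -3.8 0 0 0 0; 0.3 -0.4 -4 0 0 0 0; 0.3 -0.4 -4 0 0 0 0; 0.3 -0.4 -4 0 0 0 0; 0.3 -0.4 -4 0 0 0 0; 0.3 -0.4 -4 0 0 0 0; 0.3 -0.4 -4 0 0 0 0"

```text
t: 25.2
eef_pos: [0.4398, 0.2072, 0.1881]
tool_rot: [-0.0, 0.998, 0.063, -0.0]
contact_force: [1.7, -0.0, -1.3]
gripper_width: 0.639
```

Call:
move_arm:
  commands: "0.3 0 0 0 0 0 0; 0.3 0 0 0 0 0 0; 0.3 0 0 2 0 0 0; 0.3 0 0 3 0 0 0; 0.3 0 0 0 0 0 0; 0.3 0 0 0 0 0 0; 0.3 0 0 0 0 0 0"

```text
t: 25.78
eef_pos: [0.442, 0.2041, 0.1393]
tool_rot: [0.0, 0.998, 0.062, 0.0]
contact_force: [0.3, -0.0, -0.8]
gripper_width: 0.645
```

```bash
python3 - <<'E'
from h import *
o=bot.get_obs();w,x,y,z=o["tool_rot"];m=R.from_quat([x,y,z,w]).as_matrix();print(np.degrees(np.arctan2(m[1,0],m[0,0])))
c=cam("wrist");save(c,"w6.png");print(c["C"])
E
```

```text
7.068575007823835
[0.52043071 0.21429747 0.28152663]
```

View pics/w6.png

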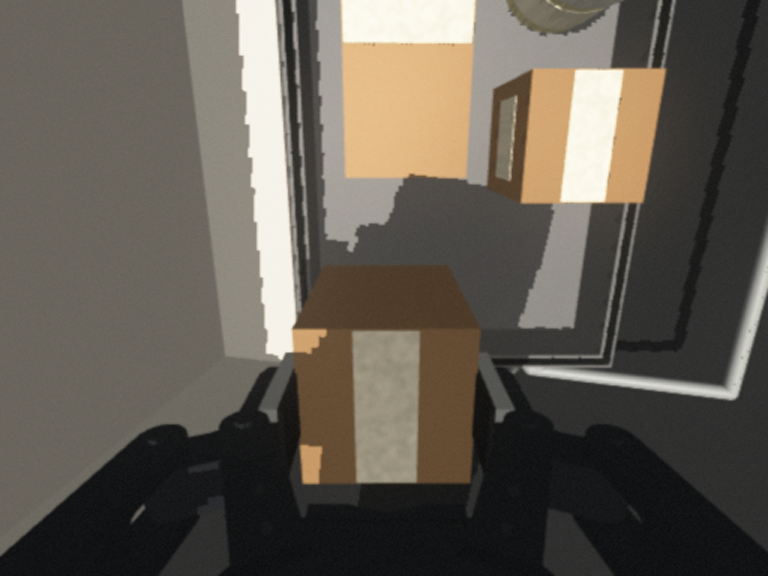

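Call:
move_arm:
  commands: "0.3 0 0.6 3 0 0 0; 0.3 0 0 3 0 0 0; 0.3 0 0 1.6 0 0 0; 0.3 0 0 0.5 0 0 0; 0.3 0 0 0 0 0 0; 0.3 0 0 0 0 0 0; 0.3 0 0 0 0 0 0"

```text
t: 26.42
eef_pos: [0.4432, 0.1998, 0.0587]
tool_rot: [-0.001, 0.998, 0.063, 0.001]
contact_force: [-0.3, -0.2, -1.6]
gripper_width: 0.643
```

Call:
move_arm:
  commands: "0.3 0 0 0.2 0 0 0; 0.3 0 0 0 0 0 0; 0.76 0 0 0 0 0 0; 0.76 0 0 0 0 0 0; 0.76 0 0 0 0 0 0; 0.76 0 0 0 0 0 0; 0.76 0 0 -1 0 0 0; 0.76 0 0 -3 0 0 0; 0.76 0 0 -4 0 0 0; 0.76 0 0 -4 0 0 0; 1 0 0 -2 0 0 0; 1 0 0 0 0 0 0"

```text
t: 27.42
eef_pos: [0.4446, 0.1999, 0.1997]
tool_rot: [-0.002, 0.998, 0.063, 0.003]
contact_force: [-0.1, -0.2, 0.3]
gripper_width: 0.994
```

```bash
python3 - <<'E'
from h import *
top()
E
```

```text
white rect [ 0.4551 -0.4134] [0.0593 0.0587] 88.4
blue rect [ 0.4286 -0.158 ] [0.0708 0.0675] 88.5
```

Call:
move_arm:
  commands: "1 0.1 3.81 0 0 0 0; 1 0.1 3.81 0 0 0 0; 1 0.1 3.81 0 0 0 0; 1 0.1 3.81 0 0 0 0; 1 0.1 3.81 0 0 0 0; 1 0.1 3.81 0 0 0 0; 1 0.1 3.81 0 0 0 0; 1 0.1 3.81 0 0 0 0"

```text
t: 28.13
eef_pos: [0.4873, -0.1035, 0.1946]
tool_rot: [-0.0, 0.998, 0.063, -0.001]
contact_force: [0.7, 0.8, 1.0]
gripper_width: 0.998
```

Call:
move_arm:
  commands: "1 -0.93 3.81 0 0 0 0; 1 -0.93 3.81 0 0 0 0; 1 -0.93 3.81 0 0 0 0; 1 -0.93 3.81 0 0 0 0; 1 -0.93 3.81 0 0 0 0; 1 -0.93 3.81 0 0 0 0; 1 -0.93 3.81 0 0 0 0; 1 -0.93 3.81 0 0 0 0; 1 0 0 1 0 0 0; 1 0 0 1 0 0 0; 1 0 0 0 0 0 0; 1 0 0 0 0 0 0"

```text
t: 29.13
eef_pos: [0.4527, -0.4115, 0.1738]
tool_rot: [-0.001, 0.998, 0.064, -0.001]
contact_force: [-0.4, 0.0, 0.4]
gripper_width: 1.001
```

```bash
python3 - <<'E'
from h import *
print(bot.get_obs()["eef_pos"])
c=look();top()
E
```

```text
[ 0.45274974 -0.41147515  0.1737848 ]
cam [ 0.532 -0.401  0.316]
white px [423. 374.] c [ 0.2716 -0.6195] size [0.0357 0.0468] ang 7.5 EDGE
white px [507. 311.] c [ 0.3551 -0.6731] size [0.0655 0.0147] ang 22.2 EDGE
white px [105. 279.] c [ 0.3441 -0.2752] size [0.0213 0.0223] ang 61.6 
white px [372. 269.] c [ 0.3891 -0.5297] size [0.0667 0.015 ] ang 36.0 
white px [143. 269.] c [ 0.3604 -0.3108] size [0.015 0.067] ang 68.7 
white px [262. 181.] c [ 0.4605 -0.4156] size [0.0596 0.0657] ang 70.2 
brown px [259.  42.] c [ 0.5708 -0.3955] size [0.0506 0.0601] ang 7.3 EDGE
white rect [ 0.3717 -0.1122] [0.1862 0.1045] 88.6
white rect [ 0.4623 -0.3807] [0.1205 0.3707] 24.9
```

Call:
move_arm:
  commands: "1 0.4 0.3 3 0 0 0; 1 0 0 3.5 0 0 0; 1 0 0 3 0 0 0; 1 0 0 2 0 0 0; 1 0 0 1 0 0 0; 1 0 0 0 0 0 0; 1 0 0 0 0 0 0; 1 0 0 0 0 0 0"

```text
t: 29.9
eef_pos: [0.4581, -0.4168, 0.052]
tool_rot: [0.001, 0.998, 0.063, 0.001]
contact_force: [-0.8, 0.2, 0.6]
gripper_width: 0.996
```

Call:
move_arm:
  commands: "0.3 0 0 0 0 0 0; 0.3 0 0 0 0 0 0; 0.3 0 0 0 0 0 0; 0.3 0 0 0 0 0 0; 0.3 0 0 0 0 0 0; 0.3 0 0 0 0 0 0; 0.3 0 0 -1 0 0 0; 0.3 0 0 -2.5 0 0 0; 0.3 0 0 -4 0 0 0; 0.3 0 0 -4 0 0 0; 0.3 0 0 -2.5 0 0 0; 0.3 0 0 0 0 0 0"

```text
t: 30.9
eef_pos: [0.4586, -0.4192, 0.1968]
tool_rot: [0.003, 0.998, 0.062, 0.004]
contact_force: [0.8, -1.5, -1.3]
gripper_width: 0.68
```

Call:
move_arm:
  commands: "0.3 1.3 -3.78 0 0 0 0; 0.3 1.3 -3.78 0 0 0 0; 0.3 1.3 -3.78 0 0 0 0; 0.3 1.3 -3.78 0 0 0 0; 0.3 1.3 -3.78 0 0 0 0; 0.3 1.3 -3.78 0 0 0 0; 0.3 1.3 -3.78 0 0 0 0"

```text
t: 31.48
eef_pos: [0.5137, -0.1402, 0.1902]
tool_rot: [-0.0, 0.998, 0.063, -0.0]
contact_force: [0.7, -0.9, -1.3]
gripper_width: 0.68
```

Call:
move_arm:
  commands: "0.3 -0.4 -3.78 0 0 0 0; 0.3 -0.4 -3.78 0 0 0 0; 0.3 -0.4 -3.78 0 0 0 0; 0.3 -0.4 -3.78 0 0 0 0; 0.3 -0.4 -3.78 0 0 0 0; 0.3 -0.4 -3.78 0 0 0 0; 0.3 -0.4 -3.78 0 0 0 0; 0.3 0 0 1 0 0 0; 0.3 0 0 2 0 0 0; 0.3 0 0 0 0 0 0; 0.3 0 0 0 0 0 0; 0.3 0 0 0 0 0 0"

```text
t: 32.48
eef_pos: [0.4533, 0.1158, 0.1609]
tool_rot: [-0.0, 0.998, 0.062, 0.0]
contact_force: [-0.0, 0.4, -1.4]
gripper_width: 0.682
```

```bash
python3 - <<'E'
from h import *
print(bot.get_obs()["eef_pos"])
c=cam("wrist");save(c,"w7.png")
E
```

```text
[0.45332427 0.11583624 0.16089702]
```

View pics/w7.png

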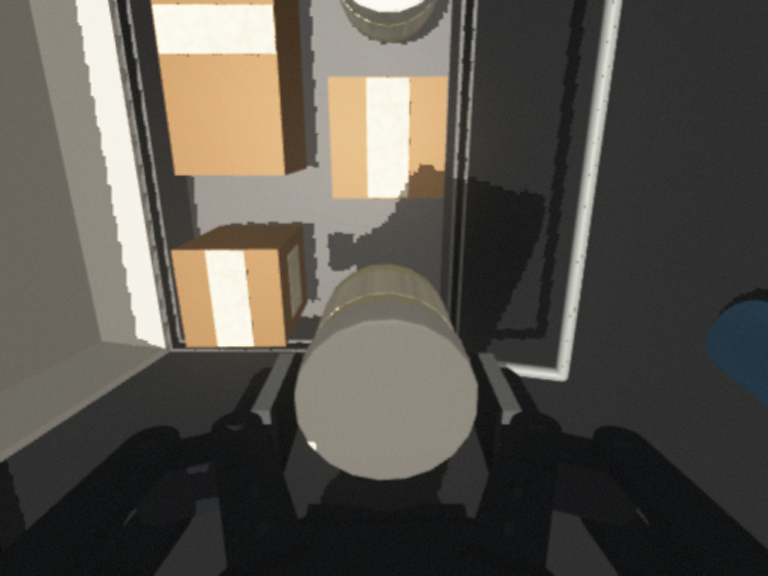

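Call:
move_arm:
  commands: "0.3 0 0 3 0 0 0; 0.3 0 0 3 0 0 0; 0.3 0 0 2.2 0 0 0; 0.3 0 0 1.2 0 0 0; 0.3 0 0 0.4 0 0 0; 0.3 0 0 0 0 0 0; 0.3 0 0 0 0 0 0; 0.3 0 0 0 0 0 0"

```text
t: 33.2
eef_pos: [0.4541, 0.1168, 0.0634]
tool_rot: [-0.0, 0.998, 0.063, 0.001]
contact_force: [-0.2, 0.8, -1.7]
gripper_width: 0.683
```

Call:
move_arm:
  commands: "0.3 0 0 0.3 0 0 0; 0.3 0 0 0 0 0 0; 0.3 0 0 0 0 0 0; 0.82 0 0 0 0 0 0; 0.82 0 0 0 0 0 0; 0.82 0 0 0 0 0 0; 0.82 0 0 0 0 0 0; 0.82 0 0 -1 0 0 0; 0.82 0 0 -3 0 0 0; 0.82 0 0 -4 0 0 0; 0.82 0 0 -4 0 0 0; 1 0 0 -4 0 0 0"

```text
t: 34.2
eef_pos: [0.4526, 0.1159, 0.2207]
tool_rot: [0.0, 0.998, 0.062, -0.001]
contact_force: [0.4, 2.5, 0.6]
gripper_width: 0.934
```

Call:
move_arm:
  commands: "0 -3 0 -4 0 0 0; 0 0 0 -4 0 0 0; 0 0 0 -4 0 0 0; 0 0 0 0 0 0 0; 0 0 0 0 0 0 0; 0 0 0 0 0 0 0"

```text
t: 34.7
eef_pos: [0.4311, 0.1209, 0.2902]
tool_rot: [-0.002, 0.998, 0.069, -0.007]
contact_force: [-0.2, 0.6, 0.1]
gripper_width: 0.111
```

```bash
python3 - <<'E'
from h import *
print(bot.get_obs()["eef_pos"])
c=cam("wrist");save(c,"w8.png")
t=cam("top");s=cam("side")
a=cv2.resize(t["img"][135:265,60:280,::-1],None,fx=3,fy=3,interpolation=3);b=cv2.resize(s["img"][210:384,120:340,::-1],None,fx=2,fy=2,interpolation=3)
v=cv2.resize(c["img"][:,:,::-1],None,fx=.78,fy=.78,interpolation=3)
im=np.zeros((700,800,3),np.uint8);im=np.zeros((600,800,3),np.uint8)
v=v[:210];
im[:300,:400]=cv2.resize(c["img"][:,:,::-1],(400,300),interpolation=3)
im[:300,400:]=cv2.resize(s["img"][210:384,120:340,::-1],(400,300),interpolation=3)
im[300:,:]=cv2.resize(t["img"][150:248,60:275,::-1],(800,300),interpolation=3)
cv2.imwrite("pics/m1.png",im)
E
```

```text
[0.43109814 0.12085866 0.29024656]
```

View pics/m1.png

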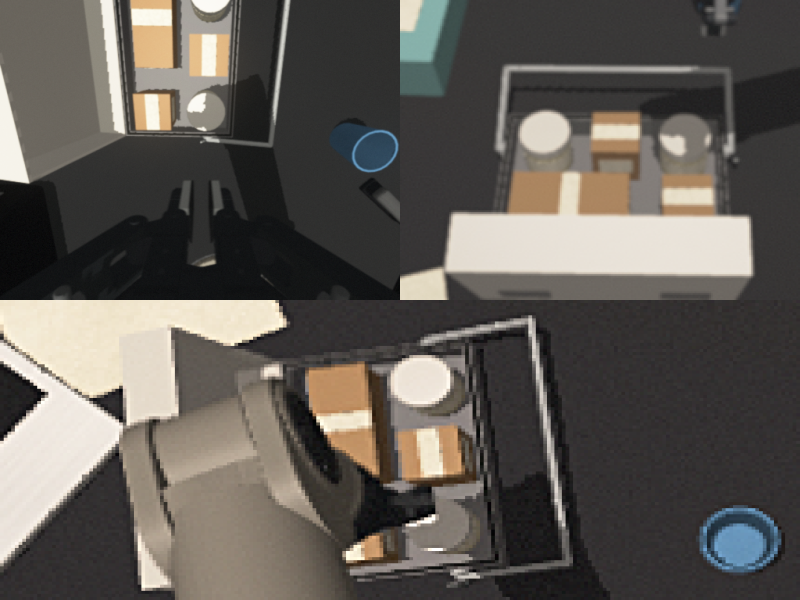

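```bash
python3 - <<'E'
from h import *
c=cam("top")
o=np.array([.530,.171]);th=np.radians(7.3);ex=np.array([np.cos(th),np.sin(th)]);ey=np.array([-ex[1],ex[0]])
W=lambda x,y,z:np.r_[o+x*ex+y*ey,z]
print("target (97,243),(40,250)")
for t in (1.7,1.75,1.8,1.85,1.9,1.95,2.0):
    s,k=np.sin(t),np.cos(t)
    P=[W(0,.093-.186*k+u*s,.045+.186*s+u*k) for u in (0,.052)]
    print(t,(proj(c,P)*4-[340,560]).round(1).tolist(), [np.round(q,3).tolist() for q in P])
q=bot.get_obs();print(q["q"])
E
```

```text
target (97,243),(40,250)
1.7 [[115.4, 235.5], [55.1, 246.8]] [[0.515, 0.287, 0.229], [0.509, 0.338, 0.223]]
1.75 [[104.7, 237.6], [46.4, 249.3]] [[0.514, 0.296, 0.228], [0.507, 0.347, 0.219]]
1.8 [[94.3, 239.7], [38.3, 251.8]] [[0.513, 0.305, 0.226], [0.506, 0.355, 0.214]]
1.85 [[84.3, 242.0], [30.7, 254.3]] [[0.512, 0.314, 0.224], [0.505, 0.364, 0.209]]
1.9 [[74.8, 244.2], [23.8, 256.8]] [[0.511, 0.323, 0.221], [0.504, 0.372, 0.204]]
1.95 [[65.7, 246.5], [17.4, 259.4]] [[0.509, 0.332, 0.218], [0.503, 0.379, 0.199]]
2.0 [[57.2, 248.9], [11.7, 261.9]] [[0.508, 0.34, 0.214], [0.502, 0.387, 0.192]]
[-1.71097725 -0.01978088  1.34056324  2.0387896   0.01948494  1.1211241
 -1.8151695 ]
```

Call:
move_arm:
  commands: "0 1.3 0 -1 0 0 0; 0 1.3 0 -1 0 0 0; 0 1.3 0 -1 0 0 0; 0 1.3 -3.5 0 0 0 0; 0 1.3 -3.5 0 0 0 0; 0 1 -3.5 0 0 0 0; 0 1 -3.5 0 0 0 0; 0 1 -3.5 0 0 0 0; 0 1 -3.5 0 0 0 0; 0 0 -3.5 0 0 0 0; 0 0 -2.7 0 0 0 0; 0 0 0 0 0 0 0"

```text
t: 35.9
eef_pos: [0.4972, 0.4114, 0.3162]
tool_rot: [0.001, 0.997, 0.072, -0.008]
contact_force: [-0.9, 1.7, -0.5]
gripper_width: 0.0
```

```bash
python3 - <<'E'
from h import *
q=bot.get_obs();print(q["q"],q["eef_pos"],q["tool_rot"])
o=np.array([.530,.171]);th=np.radians(7.3);ex=np.array([np.cos(th),np.sin(th)]);ey=np.array([-ex[1],ex[0]])
d=np.array(q["eef_pos"])[:2]-o;print("case",d@ex,d@ey)
s=cam("side");t=cam("top")
im=np.zeros((600,800,3),np.uint8)
im[:,:400]=cv2.resize(s["img"][84:384,120:320,::-1],(400,600),interpolation=3)
im[:,400:]=cv2.resize(t["img"][120:384,0:176+100,::-1],(400,600),interpolation=3)
cv2.imwrite("pics/m2.png",im)
E
```

```text
[-1.4736694   0.55978592  1.06793759  1.5626674  -0.50373862  1.33446262
 -1.76838059] [0.49715783 0.41139577 0.31615603] [ 8.19367461e-04  9.97349030e-01  7.23503329e-02 -7.72467767e-03]
case -0.0020301746265236073 0.24262030278864233
```

View pics/m2.png

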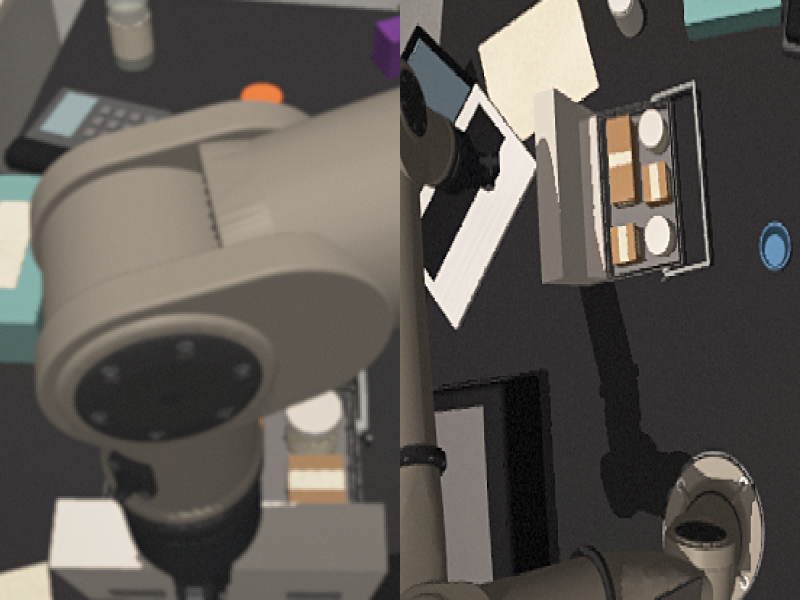

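Call:
move_arm:
  commands: "0 0 0 4 0 0 0; 0 0 0 4 0 0 0; 0 0 0 4 0 0 0; 0 0 0 0 0 0 0; 0 0 0 0 0 0 0; 0 0 0 0 0 0 0; 0 0 0 0 0 0 0"

```text
t: 36.58
eef_pos: [0.4998, 0.4042, 0.2034]
tool_rot: [-0.002, 0.998, 0.067, -0.005]
contact_force: [0.2, 0.2, 0.7]
gripper_width: -0.003
```

Call:
move_arm:
  commands: "0 0 2 0 0 0 0; 0 0 2 0 0 0 0; 0 0 2 0 0 0 0; 0 0 2 0 0 0 0; 0 0 2 0 0 0 0; 0 0 2 0 0 0 0"

```text
t: 37.08
eef_pos: [0.516, 0.2868, 0.2035]
tool_rot: [-0.004, 0.998, 0.069, -0.004]
contact_force: [-0.5, 3.0, 4.8]
gripper_width: 0.001
```

```bash
cat >> h.py <<'E'
def case():
    q=bot.get_obs();o=np.array([.530,.171]);th=np.radians(7.3);ex=np.array([np.cos(th),np.sin(th)]);ey=np.array([-ex[1],ex[0]])
    d=np.array(q["eef_pos"])[:2]-o
    w,x,y,z=q["tool_rot"];m=R.from_quat([x,y,z,w]).as_matrix()
    print("case",(d@ex).round(4),(d@ey).round(4),round(q["eef_pos"][2],4),"F",np.round(q["contact_force"],1),"yaw",np.degrees(np.arctan2(m[1,0],m[0,0])).round(2),"z",m[:,2].round(3),"q",np.round(q["q"],2))
E
python3 -c "
from h import *
case()"
```

```text
case 0.0008 0.1166 0.2035 F [-0.5  3.   4.8] yaw 7.87 z [-0.009  0.008 -1.   ] q [-1.33  0.56  1.02  1.84 -0.55  1.07 -1.53]
```

Call:
move_arm:
  commands: "0 0 1.5 0.1 0 0 0; 0 0 1.5 0.2 0 0 0; 0 0 1.5 0.2 0 0 0; 0 0 1.5 0.5 0 0 0; 0 0 1.5 0.5 0 0 0; 0 0 1.35 0.8 0 0 0; 0 0 1.35 0.8 0 0 0; 0 0 0 0 0 0 0; 0 0 0 0 0 0 0"

```text
t: 37.83
eef_pos: [0.5271, 0.1832, 0.1685]
tool_rot: [-0.001, 0.998, 0.067, -0.007]
contact_force: [-0.7, 0.7, 0.3]
gripper_width: -0.0
```

```bash
python3 - <<'E'
from h import *
case()
t=cam("top");s=cam("side")
im=np.zeros((600,800,3),np.uint8)
im[:,:400]=cv2.resize(s["img"][84:384,120:320,::-1],(400,600),interpolation=3)
im[:,400:]=cv2.resize(t["img"][120:384,0:276,::-1],(400,600),interpolation=3)
cv2.imwrite("pics/m3.png",im)
E
```

```text
case -0.0014 0.0124 0.1685 F [-0.7  0.7  0.3] yaw 7.67 z [-0.014  0.001 -1.   ] q [-1.17  0.55  1.    1.94 -0.56  0.98 -1.34]
```

View pics/m3.png

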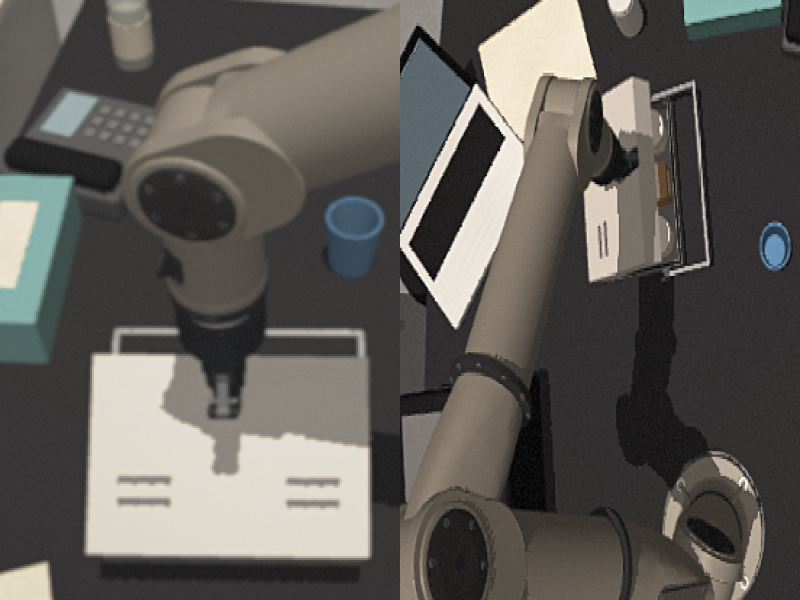

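Call:
move_arm:
  commands: "0 0 1.15 0.9 0 0 0; 0 0 1.15 0.9 0 0 0; 0 0 0.95 1.3 0 0 0; 0 0 0.95 1.3 0 0 0; 0 0 0.9 1.2 0 0 0; 0 0 0.9 1 0 0 0; 0 0 0 0 0 0 0; 0 0 0 0 0 0 0; 0 0 0 0 0 0 0"

```text
t: 38.68
eef_pos: [0.5351, 0.1263, 0.1031]
tool_rot: [-0.002, 0.998, 0.069, -0.006]
contact_force: [-0.1, -0.5, 0.1]
gripper_width: 0.002
```

```bash
python3 - <<'E'
from h import *
case()
E
```

```text
case -0.0006 -0.045 0.1031 F [-0.1 -0.5  0.1] yaw 7.87 z [-0.013  0.003 -1.   ] q [-1.    0.61  0.9   2.   -0.65  0.85 -1.17]
```

Call:
move_arm:
  commands: "0 0 0.5 0.3 0 0 0; 0 0 0.5 0.3 0 0 0; 0 0 0.5 0.2 0 0 0; 0 0 0 0 0 0 0; 0 0 0 0 0 0 0"

```text
t: 39.1
eef_pos: [0.5371, 0.1156, 0.0968]
tool_rot: [-0.006, 0.998, 0.07, -0.007]
contact_force: [-9.9, 13.1, 25.4]
gripper_width: -0.0
```

Call:
move_arm:
  commands: "0 0 0 -2 0 0 0; 0 0 0 -3 0 0 0; 0.5 0 2.4 -2 0 0 0; 0.5 0 2.4 -1 0 0 0; 0.5 0 2.4 0 0 0 0; 0.5 0 2.4 0 0 0 0; 0.5 0 0 0 0 0 0; 0.5 0 0 0 0 0 0; 0.5 0 0 0 0 0 0; 0.5 0 0 0 0 0 0"

```text
t: 39.93
eef_pos: [0.5507, 0.0161, 0.1739]
tool_rot: [-0.002, 0.998, 0.069, -0.007]
contact_force: [-1.2, 0.2, -0.3]
gripper_width: 0.502
```

```bash
python3 - <<'E'
from h import *
case()
c=cam("wrist");save(c,"w9.png")
E
```

```text
case 0.0008 -0.1562 0.1739 F [-1.2  0.2 -0.3] yaw 7.88 z [-0.013  0.003 -1.   ] q [-0.87  0.52  0.99  1.95 -0.53  0.98 -1.06]
```

View pics/w9.png

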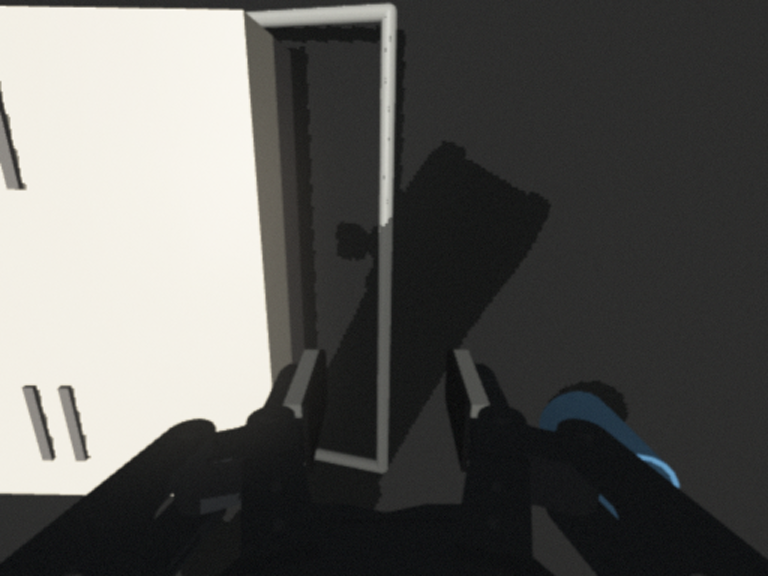

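Call:
move_arm:
  commands: "0.5 0 0 3.5 0 0 0; 0.5 0 0 3.5 0 0 0; 0.5 0 0 3.2 0 0 0; 0.5 0 0 1.8 0 0 0; 0.5 0 0 0.7 0 0 0; 0.5 0 0 0 0 0 0; 0.5 0 0 0 0 0 0; 0.5 0 0 0 0 0 0"

```text
t: 40.65
eef_pos: [0.5502, 0.0155, 0.0485]
tool_rot: [-0.002, 0.998, 0.068, -0.005]
contact_force: [-0.4, -0.8, -0.1]
gripper_width: 0.5
```

Call:
move_arm:
  commands: "0 0 0 0 0 0 0; 0 0 0 0 0 0 0; 0 0 0 0 0 0 0; 0 0 0 0 0 0 0; 0 0 0 0 0 0 0; 0 0 0 0 0 0 0"
  force: 30

```text
t: 41.15
eef_pos: [0.5495, 0.0173, 0.048]
tool_rot: [-0.003, 0.998, 0.068, -0.006]
contact_force: [-1.7, 4.4, 6.4]
gripper_width: 0.075
```

```bash
python3 - <<'E'
from h import *
case()
print(bot.get_obs()["gripper_width"])
y0,z0=-.15625,.0585
p=(-.156,None)
prev=None
for d in range(15,125,5):
    a=np.radians(d);y=-.05-.11*np.cos(a);z=.03+.11*np.sin(a)
    if prev: print(d,"ty",round(-(y-prev[0])*100,2),"tz",round(-(z-prev[1])*100,2),"bar y,z",y.round(3),z.round(3))
    prev=(y,z)
E
```

```text
case -0.0002 -0.1549 0.048 F [-1.7  4.4  6.4] yaw 7.84 z [-0.013  0.005 -1.   ] q [-0.73  0.68  0.8   2.02 -0.72  0.76 -0.91]
0.0745417667152173
20 ty -0.29 tz -0.92 bar y,z -0.153 0.068
25 ty -0.37 tz -0.89 bar y,z -0.15 0.076
30 ty -0.44 tz -0.85 bar y,z -0.145 0.085
35 ty -0.52 tz -0.81 bar y,z -0.14 0.093
40 ty -0.58 tz -0.76 bar y,z -0.134 0.101
45 ty -0.65 tz -0.71 bar y,z -0.128 0.108
50 ty -0.71 tz -0.65 bar y,z -0.121 0.114
55 ty -0.76 tz -0.58 bar y,z -0.113 0.12
60 ty -0.81 tz -0.52 bar y,z -0.105 0.125
65 ty -0.85 tz -0.44 bar y,z -0.096 0.13
70 ty -0.89 tz -0.37 bar y,z -0.088 0.133
75 ty -0.92 tz -0.29 bar y,z -0.078 0.136
80 ty -0.94 tz -0.21 bar y,z -0.069 0.138
85 ty -0.95 tz -0.13 bar y,z -0.06 0.14
90 ty -0.96 tz -0.04 bar y,z -0.05 0.14
95 ty -0.96 tz 0.04 bar y,z -0.04 0.14
100 ty -0.95 tz 0.13 bar y,z -0.031 0.138
105 ty -0.94 tz 0.21 bar y,z -0.022 0.136
110 ty -0.92 tz 0.29 bar y,z -0.012 0.133
115 ty -0.89 tz 0.37 bar y,z -0.004 0.13
120 ty -0.85 tz 0.44 bar y,z 0.005 0.125
```

Call:
move_arm:
  commands: "0 0 -0.3 -0.9 0 0 0; 0 0 -0.4 -0.9 0 0 0; 0 0 -0.45 -0.85 0 0 0; 0 0 -0.5 -0.8 0 0 0; 0 0 -0.6 -0.75 0 0 0; 0 0 -0.65 -0.7 0 0 0; 0 0 -0.7 -0.65 0 0 0; 0 0 -0.75 -0.6 0 0 0; 0 0 -0.8 -0.5 0 0 0; 0 0 0 0 0 0 0"

```text
t: 41.98
eef_pos: [0.5438, 0.0653, 0.1157]
tool_rot: [-0.0, 0.998, 0.068, -0.005]
contact_force: [2.9, -5.1, 0.1]
gripper_width: 0.075
```

Call:
move_arm:
  commands: "0 0 -0.85 -0.45 0 0 0; 0 0 -0.9 -0.35 0 0 0; 0 0 -0.9 -0.3 0 0 0; 0 0 -0.95 -0.2 0 0 0; 0 0 -0.95 -0.15 0 0 0; 0 0 -0.95 -0.05 0 0 0; 0 0 -0.95 0.05 0 0 0; 0 0 -0.95 0.1 0 0 0; 0 0 -0.95 0.2 0 0 0; 0 0 -0.9 0.3 0 0 0; 0 0 -0.9 0.35 0 0 0; 0 0 -0.85 0.45 0 0 0"

```text
t: 42.98
eef_pos: [0.5298, 0.1769, 0.1158]
tool_rot: [-0.002, 0.998, 0.068, -0.004]
contact_force: [8.0, 2.5, -0.1]
gripper_width: 0.075
```

```bash
python3 - <<'E'
from h import *
case();print(bot.get_obs()["gripper_width"])
E
```

```text
case 0.0005 0.0058 0.1158 F [ 8.   2.5 -0.1] yaw 7.82 z [-0.009  0.004 -1.   ] q [-1.1   0.61  0.92  1.98 -0.64  0.88 -1.27]
0.07514406805616944
```

Call:
move_arm:
  commands: "0.3 0 0 0 0 0 0; 0.3 0 0 0 0 0 0; 0.3 0 0 0 0 0 0; 0.3 0 0 0 0 0 0; 0.3 0 0 -3 0 0 0; 0.3 0 0 -4 0 0 0; 0.3 0 0 -4 0 0 0; 0.3 0 0 -4 0 0 0; 0.3 -4 0 0 0 0 0; 0.3 -2 -4 0 0 0 0; 0.3 -2 -4 0 0 0 0; 0.3 0 0 0 0 0 0"

```text
t: 43.98
eef_pos: [0.4379, 0.2453, 0.2652]
tool_rot: [-0.002, 0.997, 0.074, -0.009]
contact_force: [0.1, 1.1, -1.0]
gripper_width: 0.296
```

```bash
python3 - <<'E'
from h import *
case()
t=cam("top");s=cam("side");w=cam("wrist")
im=np.zeros((600,800,3),np.uint8)
im[:300,:400]=cv2.resize(s["img"][210:384,120:340,::-1],(400,300),interpolation=3)
im[:300,400:]=cv2.resize(w["img"][:,:,::-1],(400,300),interpolation=3)
im[300:]=cv2.resize(t["img"][140:245,60:340,::-1],(800,300),interpolation=3)
cv2.imwrite("pics/m4.png",im)
E
```

```text
case -0.0819 0.0854 0.2652 F [ 0.1  1.1 -1. ] yaw 8.45 z [-0.018  0.004 -1.   ] q [-1.61  0.33  1.22  1.96 -0.35  1.11 -1.66]
```

View pics/m4.png

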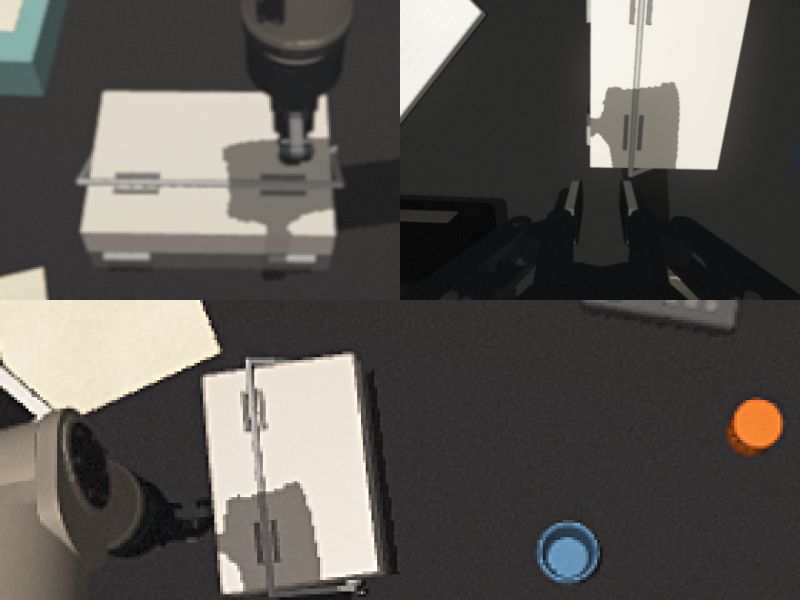

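```bash
python3 - <<'E'
from h import *
t=cam("top");s=cam("side")
o=np.array([.530,.171]);th=np.radians(7.3);ex=np.array([np.cos(th),np.sin(th)]);ey=np.array([-ex[1],ex[0]])
W=lambda x,y,z:np.r_[o+x*ex+y*ey,z]
f=lambda p:np.array([60+p[0]*280/800,140+(p[1]-300)*105/300]);g=lambda p:np.array([120+p[0]*220/400,210+p[1]*174/300])
tm=(f((250,362))+f((270,592)))/2; sm=(g((80,181))+g((341,183)))/2
print("meas top,side",tm,sm)
for a in (1.9,2.0,2.1,2.17,2.2):
    p=np.radians(15)+a;P=W(0,-.05-.11*np.cos(p),.03+.11*np.sin(p))
    print(a,proj(t,[P]),proj(s,[P]))
# lid front top edge at shut / 0.04 / .1
for l in (0,.04,.1):
    P=W(0,.093-.186*np.cos(l)+.052*np.sin(l),.045+.186*np.sin(l)+.052*np.cos(l));print("lid",l,proj(t,[P]),proj(s,[P]))
print("lid front edge meas top",f((365,465)),"side",g((215,91)))
E
```

```text
meas top,side [151.   201.95] [235.775 315.56 ]
1.9 [[156.03450131 199.47750691]] [[235.53170914 299.99844577]]
2.0 [[153.97138833 200.18881884]] [[235.491526   305.63770146]]
2.1 [[152.19927412 200.90154346]] [[235.47904161 311.17473173]]
2.17 [[151.14030006 201.39682429]] [[235.48688658 314.94920939]]
2.2 [[150.73342749 201.6073657 ]] [[235.49441238 316.53390421]]
lid 0 [[187.93690042 196.04511767]] [[237.62358852 262.88328269]]
lid 0.04 [[186.90807019 195.76807625]] [[237.48127627 261.81594949]]
lid 0.1 [[185.19163185 195.38074005]] [[237.25824201 260.44864147]]
lid front edge meas top [187.75 197.75] side [238.25 262.78]
```

Two views agree that the bail is at about 2.17 and the lid at about 0. The arm is clear, so I'm handing in.

```bash
python3 -c "
from station import bot
print(bot.get_obs()['contact_force'], bot.hand_in())"
```

```text
the job is handed in; nothing more can be done
[-0.32795359  0.26191972 -0.00210937] None
```

The two jars, two square cartons and the long carton are in the case, the lid is shut and the bail is over centre and down on it. I handed in at about 44 s of the 210 s allowed.

- **Items:** Five listed items were present, and pictures taken before closing show all five upright on the case floor, none stacked. One jar was knocked about 28 mm aside during the run. I measured it again and picked it up from its new place.
- **Lid:** The lid stopped with about 25 N of press and the fingertips at z = 0.097 m, which is the height of the shut lid's top. Afterwards its front edge was within about 2 px (top view) and 1 px (side view) of where a shut lid would show.
- **Bail:** The bar's position in the top and side views fits a bail angle of about 2.17 to 2.2 rad, above the 2.1 needed.
- **Left alone:** The blue beaker's measured position did not change while I was packing. The last picture shows it and the orange jar standing, and the arm never went near the purple box.
- **Disagreements:** One wrist-camera view put the case 3 to 5 mm, and the bail bar about 8 mm, from the top-camera fix. I kept the top-camera fix, and the later contacts agreed with it. While setting the long carton down I saw a brief 31 N contact about 3 mm sooner than expected. I raised it slightly and released it, and the next picture showed it lying flat.

The gripper was clear of everything at hand-in, with the force reading close to zero. The interface gave no verdict.

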